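Scrape the nut brittle off the marble slab into the tin

ROBOT

A 7-joint arm with a two-finger parallel gripper is mounted at the origin on the work surface. World frame = base frame: x ahead of the robot, y to its left, z up, the work surface at z = 0. Lengths are in m, angles in rad, forces in N, time in s.
With the tool pointing down it reaches from about 0.35 to 0.9 m from the base axis. Payload 19.9 kg.
Tool frame: the origin (TCP) lies on the centre line of the jaws, within the pads' length; the fingertips stand 19 mm ahead of it and the grasp point (between the pads) is the TCP; z points along the fingers, y is the direction in which the jaws open and shut (so a half turn about z gives the same grasp; the last joint's range is limited). The gripper opens to 94 mm and grips with 3 to 60 N. Pads are 16 mm wide; open, the fingers measure 119 mm over their backs; the gripper's body (75 mm by 177 mm) begins 78 mm behind the grasp point.
Start: joints at [1.212, 0.417, -0.01, 1.614, 0.005, 1.111, -0.053], TCP at [0.195, -0.594, 0.189] pointing down, gripper open.
Joint ranges: [-2.81, 2.81], [-0.39, 2.02], [-1.27, 1.25], [0.06, 2.57], [-1.19, 4.33], [0.19, 2], [-2.82, 2.82]. Speed limits (rad/s): [1.89, 1.89, 2.39, 2.39, 3.01, 3.01, 3.01].

INTERFACE

Orientations are given as a unit quaternion [x, y, z, w].
In Python, from bench import env gives the robot as it stands. The module is installed in compiled form; this text tells all that it offers.
- The arm moves only by the tool move_arm, never from a script. Its argument "steps" is a list of rows, each an object of numbers: "tx", "ty", "tz": the shift along the tool's x, y, z normalised to -1 to 1, where 1 is 20 cm; "wx", "wy", "wz": the turn, a rotation vector about the tool's x, y, z normalised to -1 to 1, where 1 is 60 degrees. In form: [{"tx": .., "ty": .., "tz": .., "wx": .., "wy": .., "wz": ..}, ...]. A call has exactly 8 rows; each row is the pose to reach, as a shift and turn from the pose commanded when the call began, along the tool's axes at that moment; what a row does not reach only later rows make up. A row lasts 1/10 s, in which the tool goes at most 50 mm and 8.59 degrees, less where a joint would pass 70% of its speed; a pose out of reach is approached as far as the arm can. A call with a number of a shift or a turn outside -1 to 1 is refused whole. A call with a gripper value outside its range is refused whole. "gripper" is the opening, from 0 (shut) to 1 (fully open), set as the call begins (left out, the last holds). The fingers move at their own pace and stop on an object; "grip_force" is the grip in N (left out, the last holds). Time passes only in rows, so rows that repeat a pose let the fingers close, or fill a call up. It gives the time, the measured TCP pose, the force and the opening at its end, in the units of the state.
- env.observe(): the state, without advancing time (a new reading comes with each control period).
- env.read_camera(name): name is "scene" or "side" or "wrist"; returns a dict with "image" (400x640x3 uint8, red, green, blue), "depth" (400x640 float32, m along the optical axis (not along the pixel's ray), 0 where there is no reading), "fx", "fy", "cx", "cy" (pixels), "origin" and "rotation" of the camera in the world; the wrist camera has in their place "T_tool_cam" (4x4, takes a point from camera to tool coordinates, whose origin is the TCP and whose axes are the flange's). Camera axes: x right, y down, z forward; pixel columns grow to the right and rows downward; lengths in m; the calibration is good to about 2 mm. The wrist camera is an equidistant fisheye: a pixel r from the principal point sees the ray r / f radians off the axis. A picture is of the moment at which its call begins: read the wrist's pose just before it.
- env.job_done(): hands the job in, once; it reports no verdict.
The state is a dict: "time_s": time; "qpos": joint angles; "joint_vel": joint speeds; "joint_torque": joint torques, N m; "ee_pos": TCP position; "eef_rot": TCP orientation; "wrist_force": force on the tool from outside, world axes, zero at the start; "torque": the same for the moment, N m; "grip_width": finger opening in m.
Only numpy, scipy, OpenCV 4.12 (cv2) and the standard library are available. Lean on these libraries where they do the work, as an engineer would, in place of code of your own. Each camera call takes 0.05 s, during which the arm holds its last target.

TASK

Take the scraper block from the trivet and with it push all five pieces of nut brittle off the marble slab into the tin butted against the slab's edge, so that they lie in the tin with none left leaning on the slab. Touch the pieces only with the scraper, do not shove the tin away, and leave the mugs, jar, caddy, scoop and spoon where they are. Then stand the scraper upright on its sole back on the trivet.

Things in the scene. Friction and masses are not known exactly. Their poses are not given: they have to be found in the camera images.
- slab: polished marble pastry slab, fixed, 220 mm (its x) by 260 mm (its y), top face 30 mm above the counter and without any raised edge; origin on the counter under its centre, z up
- tin: shallow open aluminium tin, 250 mm (its x) by 150 mm (its y) and 25 mm high (walls and floor 3 mm), 0.5 kg, loose on the counter. Its long side lies along one of the slab's two 220 mm edges (at the slab's +y or -y side) with 3 mm between them and its rim 3 to 5 mm lower than the slab's top; origin under the centre of its floor, on the counter, axes parallel to the slab's
- trivet: folding aluminium trivet, fixed, 140 x 140 mm lattice of three lower bars along its x and three upper bars along its y; the flat tops of the upper bars are 18 mm above the counter. It stands at the slab's other 220 mm edge, across from the tin, 8 mm from the slab, axes parallel to the slab's; origin on the counter under its centre
- scraper: beech scraper block with a steel sole, about 0.3 kg, standing on its sole across the upper bars of the trivet at the start (its x within 17 degrees of the trivet's x): foot 120 mm long (its x), 36 mm thick (its y), 23 mm high with upright faces; above it a centred upright grip 90 mm long (x), 22 mm thick (y), from 23 to 74 mm above the sole. Origin at the centre of the sole, z up towards the grip
- piece1: irregular flat shard of nut brittle, about 70 x 46 mm and 12 mm thick, 50 g, lying flat on the slab at the start; origin at the middle of its underside, z up
- piece2: irregular flat shard of nut brittle, about 70 x 46 mm and 12 mm thick, 50 g, lying flat on the slab at the start; origin at the middle of its underside, z up
- piece3: irregular flat shard of nut brittle, about 70 x 46 mm and 12 mm thick, 50 g, lying flat on the slab at the start; origin at the middle of its underside, z up
- piece4: irregular flat shard of nut brittle, about 70 x 46 mm and 12 mm thick, 50 g, lying flat on the slab at the start; origin at the middle of its underside, z up
- piece5: irregular flat shard of nut brittle, about 70 x 46 mm and 12 mm thick, 50 g, lying flat on the slab at the start; origin at the middle of its underside, z up
- mug_a: bystander: enamel mug, 80 mm across and 78 mm tall with a side handle, beyond the slab; origin under its centre
- mug_b: bystander: the same enamel mug, at one end of the row of tin, slab and trivet; origin under its centre
- jar: bystander: glass storage jar with lid, 90 mm across and 130 mm tall, at the other end of that row; origin under its centre
- caddy: bystander: closed aluminium caddy, 76 mm across and 85 mm tall, beside that mug; origin under its centre
- scoop: bystander: steel measuring scoop, cup 54 mm across and 35 mm tall with a 100 mm flat handle, beyond the slab; origin under the cup
- spoon: bystander: wooden spoon 200 mm long lying on the counter between the jar and that end of the row; origin near its middle
Things that resemble listed ones, but are neither listed nor needed, are in the scene too. What is shaped like the piece5 but black is not meant. What is shaped like the trivet but blue is not meant.

How it is judged:
On the way, in this order (a step that is already met when the one before it is completed fails the run):
1. the scraper is lifted off the trivet (z of scraper in the frame of trivet above 0.025 m and contact force between scraper and trivet below 0.05 N), for 0.2 s.
2. all five pieces are in the tin (x of piece1 in the frame of tin between -0.118 and 0.118 m and y of piece1 in the frame of tin between -0.07 and 0.07 m and z of each of piece1, piece2, piece3, piece4, piece5 in the frame of tin below 0.04 m and contact force between each of piece1, piece2, piece3, piece4, piece5 and slab below 0.05 N and x of piece2 in the frame of tin between -0.118 and 0.118 m and y of piece2 in the frame of tin between -0.07 and 0.07 m and x of piece3 in the frame of tin between -0.118 and 0.118 m and y of piece3 in the frame of tin between -0.07 and 0.07 m and x of piece4 in the frame of tin between -0.118 and 0.118 m and y of piece4 in the frame of tin between -0.07 and 0.07 m and x of piece5 in the frame of tin between -0.118 and 0.118 m and y of piece5 in the frame of tin between -0.07 and 0.07 m), for 0.2 s.
At the end, for the whole second after the job is handed in: All five pieces lie in the tin (centre within 118 mm along and 70 mm across of its centre, underside below 40 mm) and none bears on the slab; the scraper stands upright (7 degrees) on its sole on the trivet, within 55 mm (x) and 60 mm (y) of its centre; all at rest (all of step 2 and x of scraper in the frame of trivet between -0.055 and 0.055 m and y of scraper in the frame of trivet between -0.06 and 0.06 m and z of scraper in the frame of trivet between 0.013 and 0.023 m and angle between scraper's own z axis and vertical below 0.12 rad and linear speed of each of piece1, piece2, piece3, piece4, piece5, scraper, tin below 0.02 m/s); the robot touches nothing.
It fails at once if the robot itself touches a piece of brittle (contact force between any of the fingers, the arm and piece1 above 0.5 N or contact force between any of the fingers, the arm and piece2 above 0.5 N or contact force between any of the fingers, the arm and piece3 above 0.5 N or contact force between any of the fingers, the arm and piece4 above 0.5 N or contact force between any of the fingers, the arm and piece5 above 0.5 N).
It fails at once if a bystander (mug, jar, caddy, scoop or spoon) is shifted by more than 30 mm or tipped (distance of any of mug_a, mug_b, jar, caddy, scoop, spoon from where it was at the start of the episode above 0.03 m or angle between any of mug_a, mug_b, jar, caddy's own z axis and vertical above 0.5 rad).
It fails at once if the tin is shoved more than 30 mm (distance of tin from where it was at the start of the episode above 0.03 m).
It also fails if it takes over 58 s, if anything falls off the work surface, if the arm or the gripper's body presses on something with over 40 N, if the wrist force passes 120 N, or if a joint passes its speed limit or range.

## Working session

There is one attempt and no reset: what is moved stays moved. The work goes in short steps, Python scripts to look and compute and a tool call to move; the robot and the scene stay as the last step left them, time stands still between calls to the robot, and variables do not carry over. Pictures are saved under pics/ and viewed, and the job is handed in when it is done.

Besides the shell and the picture viewer there is one more tool, called after "Request:" in YAML: its name, and indented under it one key for each argument. move_arm: Moves the arm, as the interface text tells. Its arguments: {"type":"object","properties":{"steps":{"type":"array"},"gripper":{"type":"number"},"grip_force":{"type":"number"}},"required":["steps"]}

```bash
mkdir -p pics; ls
python3 - <<'E'
from bench import env
import cv2, numpy as np, pickle
s=env.observe()
print({k:np.round(v,3) for k,v in s.items()})
for n in ["scene","side","wrist"]:
    c=env.read_camera(n); pickle.dump((c,env.observe()),open(f"cam_{n}.pkl","wb"))
    cv2.imwrite(f"pics/{n}0.png",c["image"][:,:,::-1])
    print(n,{k:np.round(v,3) for k,v in c.items() if k not in("image","depth")})
E
```

```text
pics
{'time_s': np.float64(0.0), 'qpos': array([ 1.213,  0.418, -0.01 ,  1.614,  0.005,  1.111, -0.053]), 'joint_vel': array([-0.001, -0.002, -0.001,  0.001,  0.001, -0.   ,  0.001]), 'joint_torque': array([-0.0000e+00, -8.5123e+01,  6.3900e-01, -4.2598e+01, -4.9000e-02,
        1.9000e-02,  0.0000e+00]), 'ee_pos': array([ 0.195, -0.594,  0.188]), 'eef_rot': array([ 0.987,  0.158, -0.   , -0.001]), 'wrist_force': array([-0.652, -0.27 , -0.294]), 'torque': array([ 0.028, -0.027,  0.012]), 'grip_width': np.float64(0.094)}
scene {'fx': np.float64(478.217), 'fy': np.float64(478.217), 'cx': np.float64(322.063), 'cy': np.float64(194.476), 'origin': array([ 0.964, -0.474,  1.067]), 'rotation': array([ 0.909,  0.313, -0.096, -0.258])}
side {'fx': np.float64(400.513), 'fy': np.float64(400.513), 'cx': np.float64(315.719), 'cy': np.float64(198.705), 'origin': array([0.059, 0.722, 0.688]), 'rotation': array([-0.282,  0.847, -0.431,  0.13 ])}
wrist {'fx': np.float64(309.707), 'fy': np.float64(309.707), 'cx': np.float64(316.598), 'cy': np.float64(203.602), 'T_tool_cam': array([[-0.   , -0.974, -0.228,  0.066],
       [ 1.   , -0.   , -0.   ,  0.001],
       [ 0.   , -0.228,  0.974, -0.197],
       [ 0.   ,  0.   ,  0.   ,  1.   ]])}
```

View pics/scene0.png

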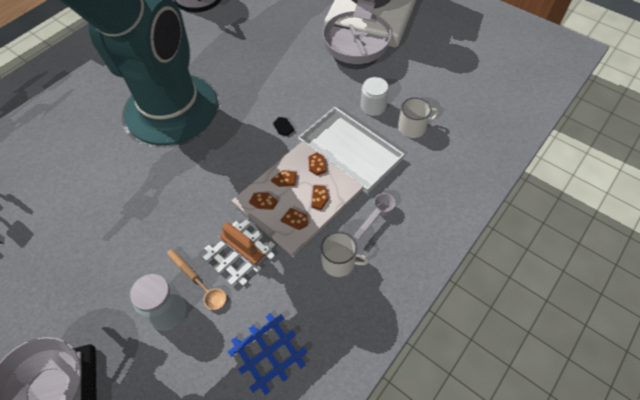

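View pics/side0.png

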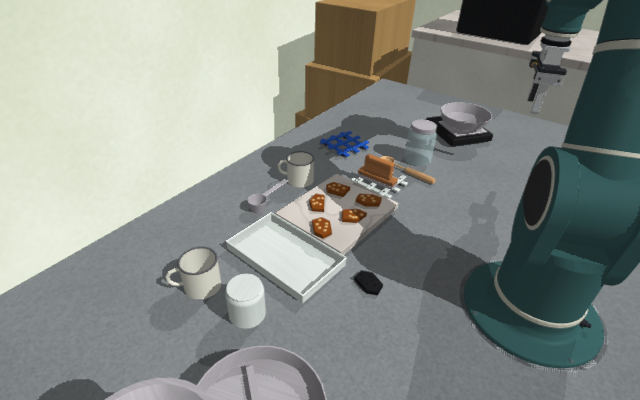

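View pics/wrist0.png

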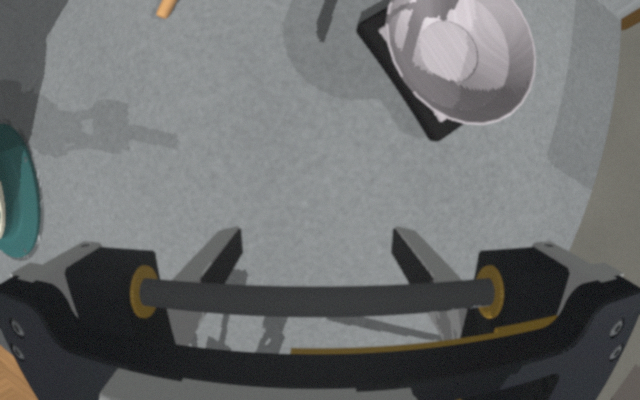

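The scene view shows the five brittle pieces on the slab at (317,162), (287,178), (320,197), (264,200) and (295,217). The tin is at (352,147), the trivet with the scraper at (240,248), and the decoys are the black shard (284,126) and the blue trivet (268,352). The side view agrees. Next I measure everything by colour masks and depth.

```bash
cat > h.py <<'E'
import numpy as np, cv2
from scipy.spatial.transform import Rotation as R
def cloud(c):
    H,W=c["depth"].shape; v,u=np.mgrid[:H,:W]; d=c["depth"].astype(float)
    p=np.stack([(u-c["cx"])/c["fx"]*d,(v-c["cy"])/c["fy"]*d,d],-1)
    return p@R.from_quat(c["rotation"]).as_matrix().T+c["origin"]
def ray_plane(c,uv,z):
    uv=np.atleast_2d(np.asarray(uv,float))
    d=np.c_[(uv[:,0]-c["cx"])/c["fx"],(uv[:,1]-c["cy"])/c["fy"],np.ones(len(uv))]@R.from_quat(c["rotation"]).as_matrix().T
    t=(z-c["origin"][2])/d[:,2]; return c["origin"]+d*t[:,None]
def blobs(mask,amin=30):
    n,l,s,ce=cv2.connectedComponentsWithStats(mask.astype(np.uint8))
    return [(l==i,s[i,4],ce[i]) for i in range(1,n) if s[i,4]>=amin]
E
python3 - <<'E'
import pickle
from h import *
for n in ["scene","side"]:
    c=pickle.load(open(f"cam_{n}.pkl","rb"))[0]; P=cloud(c); im=c["image"]
    hsv=cv2.cvtColor(im,cv2.COLOR_RGB2HSV)
    print(n, "counter z", np.median(P[260:300,100:130,2]) if n=="scene" else np.median(P[290:310,180:200,2]))
    m=(hsv[...,0]<14)&(hsv[...,1]>110)
    m=cv2.morphologyEx(m.astype(np.uint8),cv2.MORPH_CLOSE,np.ones((5,5)))
    for b,a,ce in blobs(m,40):
        q=P[b]; r=ray_plane(c,np.argwhere(b)[:,::-1],0.042)
        rect=cv2.minAreaRect((r[:,:2]*1000).astype(np.float32))
        print(np.round(ce),a,"med",np.round(np.median(q,0),3),"zmax",np.round(q[:,2].max(),3),"rect",[np.round(x) for x in rect])
    # slab top by height and colour
    m=(np.abs(P[...,2]-0.03)<0.006)&(P[...,0]>0.3)&(P[...,0]<0.9)&(P[...,1]<0.2)&(P[...,1]>-.5)
    for b,a,ce in blobs(cv2.morphologyEx(m.astype(np.uint8),cv2.MORPH_CLOSE,np.ones((7,7))),800):
        r=ray_plane(c,np.argwhere(b)[:,::-1],0.03); rect=cv2.minAreaRect((r[:,:2]*1000).astype(np.float32))
        print("z30",np.round(ce),a,[np.round(x,1) for x in rect])
    big=cv2.resize(im[90:300,180:420] if n=="scene" else im[120:320,200:460],None,fx=3,fy=3,interpolation=cv2.INTER_CUBIC)
    cv2.imwrite(f"pics/{n}_crop.png",big[:600,:800,::-1])
E
```

```text
scene counter z 0.0006564155905249835
[543.   7.] 832 med [ 0.633  1.381 -0.212] zmax 1.067 rect [array([ 684., 1015.]), array([226., 117.]), np.float64(37.0)]
[317. 164.] 289 med [0.488 0.086 0.043] zmax 0.05 rect [array([487.,  87.]), array([41., 68.]), np.float64(45.0)]
[285. 178.] 286 med [ 0.452 -0.002  0.043] zmax 1.067 rect [array([447.,  -3.]), array([62., 44.]), np.float64(38.0)]
[319. 197.] 295 med [0.557 0.01  0.043] zmax 1.067 rect [array([557.,  10.]), array([38., 65.]), np.float64(38.0)]
[263. 201.] 333 med [ 0.451 -0.086  0.043] zmax 0.049 rect [array([452., -86.]), array([66., 44.]), np.float64(38.0)]
[295. 219.] 352 med [ 0.549 -0.077  0.043] zmax 1.067 rect [array([550., -75.]), array([62., 44.]), np.float64(9.0)]
[241. 243.] 738 med [ 0.504 -0.216  0.073] zmax 1.067 rect [array([ 488., -207.]), array([ 40., 130.]), np.float64(88.0)]
z30 [299. 196.] 6216 [array([503.7,  32.5]), array([348.1, 253.2]), np.float64(85.5)]
side counter z 0.0011517806551529786
[379. 170.] 703 med [ 0.485 -0.198  0.061] zmax 0.688 rect [array([ 500., -235.]), array([116., 147.]), np.float64(89.0)]
[337. 189.] 231 med [ 0.543 -0.067  0.042] zmax 0.688 rect [array([545., -67.]), array([63., 55.]), np.float64(9.0)]
[317. 203.] 215 med [0.549 0.021 0.043] zmax 0.688 rect [array([552.,  19.]), array([35., 76.]), np.float64(35.0)]
[368. 200.] 248 med [ 0.447 -0.078  0.042] zmax 0.688 rect [array([448., -77.]), array([65., 52.]), np.float64(29.0)]
[352. 215.] 275 med [0.446 0.006 0.042] zmax 0.688 rect [array([442.,   5.]), array([62., 55.]), np.float64(33.0)]
[322. 227.] 302 med [0.481 0.095 0.042] zmax 0.688 rect [array([482.,  94.]), array([43., 73.]), np.float64(42.0)]
z30 [336. 212.] 4577 [array([508.9, -11.3]), array([426.5, 258.2]), np.float64(89.4)]
```

View pics/scene_crop.png

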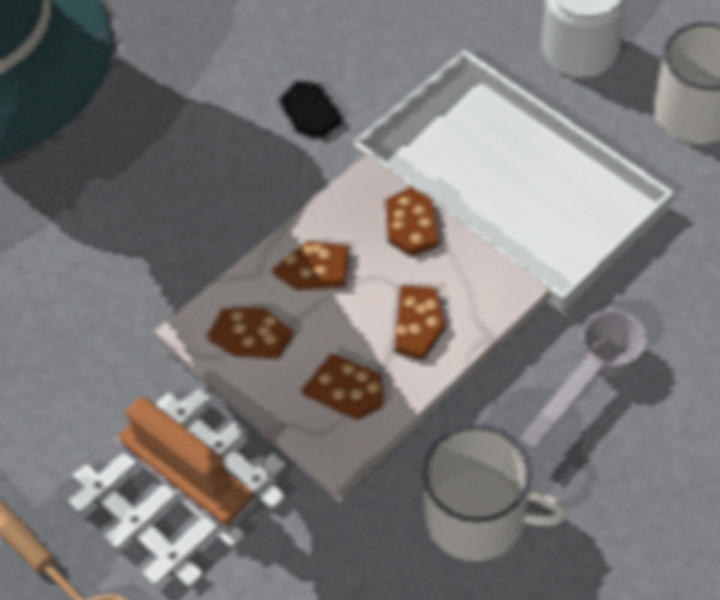

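View pics/side_crop.png

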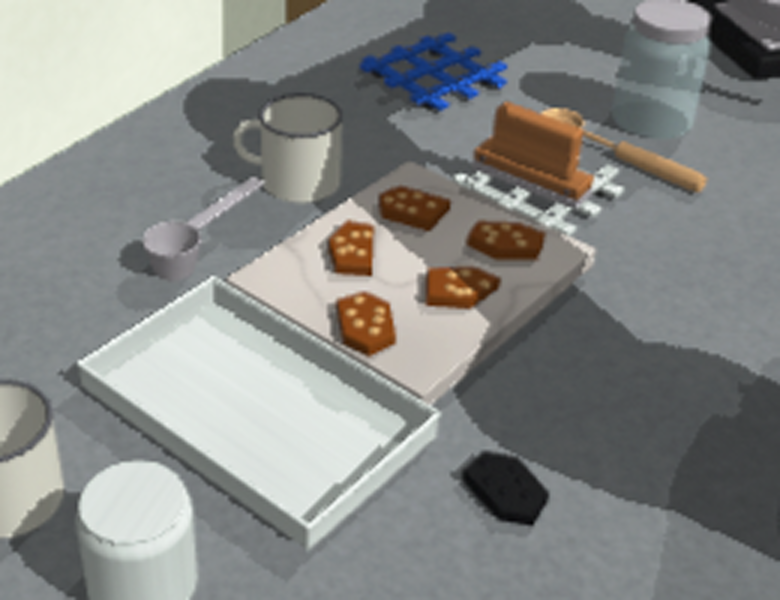

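The crops confirm the five brown speckled shards on the slab, with the black one lying on the counter as the decoy. They also show the white trivet carrying the scraper. Now the frames of the slab, tin, trivet and scraper.

Run:
```python
import pickle
from h import *
c=pickle.load(open("cam_scene.pkl","rb"))[0]; P=cloud(c); im=c["image"]
s=pickle.load(open("cam_side.pkl","rb"))[0]; Ps=cloud(s)
f=lambda l,z:ray_plane(c,np.array(l)/3+[180,90]-1/3,z)[:,:2]
g=lambda l,z:ray_plane(s,np.array(l)/3+[200,120]-1/3,z)[:,:2]
print("slab scene",np.round(f([(340,492),(158,330),(368,155),(550,292)],.03),3).tolist())
print("slab side",np.round(g([(410,163),(592,255),(432,398),(230,277)],.03),3).tolist())
print("tin scene",np.round(f([(465,52),(672,192),(563,300),(358,145)],.026),3).tolist())
print("tin side",np.round(g([(80,370),(308,545),(438,410),(213,280)],.026),3).tolist())
# scraper: points by height, robust to camera
hs=lambda q:cv2.cvtColor(q["image"],cv2.COLOR_RGB2HSV)
for q,PP in ((c,P),(s,Ps)):
    h=hs(q); m=(h[...,0]<16)&(h[...,1]>90)&(np.abs(PP[...,0]-.5)<.09)&(np.abs(PP[...,1]+.205)<.06)
    z=PP[...,2]
    print("z hist",np.histogram(z[m],np.arange(.02,.105,.006)))
    for lo,hi,n in((.085,.100,"grip top"),(.034,.046,"foot top")):
        p=PP[m&(z>lo)&(z<hi)]
        r=cv2.minAreaRect((p[:,:2]*1000).astype(np.float32)); print(n,len(p),np.round(p.mean(0),4),[np.round(x,1) for x in r])
# trivet white
for q,PP in ((c,P),(s,Ps)):
    h=hs(q); z=PP[...,2]
    m=(h[...,2]>150)&(h[...,1]<40)&(z>.004)&(z<.024)&(np.abs(PP[...,0]-.5)<.1)&(PP[...,1]<-.11)&(PP[...,1]>-.33)
    p=PP[m]; r=cv2.minAreaRect((p[:,:2]*1000).astype(np.float32)); print("trivet",m.sum(),p.mean(0),[np.round(x,1) for x in r], p.min(0),p.max(0))
# bystanders heights
for n,lo,hi in(("all>60mm",.06,.16),):
    m=((P[...,2]>lo)&(P[...,2]<hi)&(P[...,0]>.25)&(P[...,0]<1)&(np.abs(P[...,1])<.6))
    for b,a,ce in blobs(m,60): print(np.round(ce),a,np.round(P[b].min(0),3),np.round(P[b].max(0),3))
```

```text
slab scene [[0.601, -0.147], [0.382, -0.127], [0.404, 0.127], [0.622, 0.107]]
slab side [[0.597, -0.146], [0.381, -0.121], [0.396, 0.124], [0.62, 0.105]]
tin scene [[0.395, 0.283], [0.645, 0.264], [0.635, 0.11], [0.387, 0.133]]
tin side [[0.64, 0.266], [0.387, 0.294], [0.387, 0.129], [0.632, 0.114]]
z hist (array([  0,   2,  35, 206,  34,  30,  25,  30,  32,  34,  26, 134, 168,
         1]), array([0.02 , 0.026, 0.032, 0.038, 0.044, 0.05 , 0.056, 0.062, 0.068,
       0.074, 0.08 , 0.086, 0.092, 0.098, 0.104]))
grip top 305 [ 0.4941 -0.2098  0.092 ] [array([ 492.9, -208.7]), array([20.6, 89.7]), np.float64(89.6)]
foot top 257 [ 0.5076 -0.2159  0.0407] [array([ 491.6, -210.1]), array([120.5,  30.9]), np.float64(0.8)]
z hist (array([  0,  26,  62, 145,  46,  47,  53,  46,  55,  53,  47,  80,  73,
         0]), array([0.02 , 0.026, 0.032, 0.038, 0.044, 0.05 , 0.056, 0.062, 0.068,
       0.074, 0.08 , 0.086, 0.092, 0.098, 0.104]))
grip top 166 [ 0.4889 -0.2036  0.0909] [array([ 490.7, -206.1]), array([24. , 84.7]), np.float64(88.9)]
foot top 199 [ 0.4834 -0.198   0.0405] [array([ 490.9, -204.7]), array([116.5,  32.7]), np.float64(1.1)]
trivet 894 [ 0.48986009 -0.22975686  0.01611687] [array([ 488.2, -219.8]), array([140. , 143.2]), np.float64(82.0)] [ 0.409922   -0.2910002   0.00429009] [ 0.56276991 -0.14306191  0.02384397]
trivet 271 [ 0.46731415 -0.19667376  0.01547437] [array([ 466. , -197.1]), array([166.8, 105.1]), np.float64(43.0)] [ 0.41634796 -0.28535178  0.00615902] [ 0.55984818 -0.15145699  0.02286036]
[363.  13.] 193 [0.251 0.561 0.098] [0.304 0.6   0.123]
[361.  43.] 649 [0.25  0.421 0.06 ] [0.398 0.6   0.085]
[375.  89.] 544 [0.435 0.335 0.06 ] [0.51  0.41  0.091]
[416. 110.] 366 [0.564 0.334 0.06 ] [0.644 0.423 0.088]
[239. 238.] 470 [ 0.448 -0.22   0.06 ] [ 0.538 -0.196  0.099]
[340. 249.] 419 [ 0.65  -0.127  0.06 ] [ 0.747 -0.047  0.085]
[155. 298.] 1835 [ 0.419 -0.47   0.06 ] [ 0.502 -0.381  0.137]
```

```bash
cat >> h.py <<'E'
SC=np.array([.500,-.010]); YAW=-.087
UX=np.array([np.cos(YAW),np.sin(YAW)]); UY=np.array([-np.sin(YAW),np.cos(YAW)])
def toslab(p): d=np.asarray(p)[...,:2]-SC; return np.stack([d@UX,d@UY],-1)
def fromslab(x,y): return SC+x*UX+y*UY
def plan(pos,yaw):
    """shift/turn (normalised tool axes) from the measured pose to pos with tool x at world yaw, pointing down"""
    from bench import env
    s=env.observe(); R0=R.from_quat(s["eef_rot"])
    R1=R.from_euler("z",yaw)*R.from_euler("x",np.pi)
    t=R0.inv().apply(np.asarray(pos)-s["ee_pos"])/.2
    w=(R0.inv()*R1).as_rotvec()/np.deg2rad(60)
    print("t",round(s["time_s"],2),"ee",np.round(s["ee_pos"],4),"yaw",np.round(np.arctan2(*R0.as_matrix()[[1,0],0]),4),"-> t",np.round(t,3),"w",np.round(w,3),"dist",np.round(np.linalg.norm(t)*.2,3))
E
python3 - <<'E'
import pickle
from h import *
for n in ("scene","side"):
    c=pickle.load(open(f"cam_{n}.pkl","rb"))[0]; P=cloud(c); hsv=cv2.cvtColor(c["image"],cv2.COLOR_RGB2HSV)
    m=(hsv[...,0]<16)&(hsv[...,1]>100)&(P[...,2]>.034)&(P[...,2]<.05)&(P[...,1]>-.14)&(P[...,1]<.15)&(P[...,0]>.35)&(P[...,0]<.7)
    for b,a,ce in blobs(m,40):
        q=toslab(P[b]); print(n,np.round(ce),np.round(q.mean(0),3),"x",np.round([q[:,0].min(),q[:,0].max()],3),"y",np.round([q[:,1].min(),q[:,1].max()],3))
plan([.492,-.2075,.20],.009)
E
```

```text
scene [317. 164.] [-0.02   0.094] x [-0.053  0.01 ] y [0.07  0.123]
scene [285. 179.] [-0.049  0.004] x [-0.073 -0.02 ] y [-0.024  0.036]
scene [319. 197.] [0.054 0.024] x [0.021 0.079] y [-0.006  0.056]
scene [263. 200.] [-0.042 -0.08 ] x [-0.075 -0.009] y [-0.105 -0.055]
scene [295. 219.] [ 0.054 -0.062] x [0.023 0.086] y [-0.086 -0.036]
side [337. 188.] [ 0.049 -0.056] x [0.023 0.082] y [-0.086 -0.032]
side [317. 202.] [0.048 0.033] x [0.019 0.076] y [-0.006  0.059]
side [369. 200.] [-0.046 -0.073] x [-0.077 -0.012] y [-0.104 -0.051]
side [352. 215.] [-0.052  0.01 ] x [-0.075 -0.022] y [-0.021  0.04 ]
side [321. 227.] [-0.027  0.102] x [-0.054  0.007] y [0.07  0.127]
t 0.15 ee [ 0.1946 -0.5936  0.1885] yaw 0.3168 -> t [ 2.014 -1.371 -0.056] w [-0.001  0.     0.294] dist 0.488
```

Request:
move_arm:
  steps:
    - {"tx": 0.12, "ty": -0.08, "tz": -0.05, "wz": 0.05}
    - {"tx": 0.28, "ty": -0.2, "tz": -0.06, "wz": 0.12}
    - {"tx": 0.45, "ty": -0.32, "tz": -0.06, "wz": 0.2}
    - {"tx": 0.62, "ty": -0.44, "tz": -0.06, "wz": 0.27}
    - {"tx": 0.78, "ty": -0.55, "tz": -0.06, "wz": 0.294}
    - {"tx": 0.92, "ty": -0.65, "tz": -0.06, "wz": 0.294}
    - {"tx": 1.0, "ty": -0.7, "tz": -0.06, "wz": 0.294}
    - {"tx": 1.0, "ty": -0.7, "tz": -0.06, "wz": 0.294}
  gripper: 1
  grip_force: 45

```text
invalid input
```

```bash
python3 -c "
from h import *
plan([.492,-.2075,.20],.009)"
```

```text
t 0.15 ee [ 0.1946 -0.5936  0.1885] yaw 0.3168 -> t [ 2.014 -1.371 -0.056] w [-0.001  0.     0.294] dist 0.488
```

Request:
move_arm:
  steps:
    - {"tx": 0.12, "ty": -0.08, "tz": -0.05, "wx": 0, "wy": 0, "wz": 0.05}
    - {"tx": 0.28, "ty": -0.2, "tz": -0.06, "wx": 0, "wy": 0, "wz": 0.12}
    - {"tx": 0.45, "ty": -0.32, "tz": -0.06, "wx": 0, "wy": 0, "wz": 0.2}
    - {"tx": 0.62, "ty": -0.44, "tz": -0.06, "wx": 0, "wy": 0, "wz": 0.27}
    - {"tx": 0.78, "ty": -0.55, "tz": -0.06, "wx": 0, "wy": 0, "wz": 0.294}
    - {"tx": 0.92, "ty": -0.65, "tz": -0.06, "wx": 0, "wy": 0, "wz": 0.294}
    - {"tx": 1.0, "ty": -0.7, "tz": -0.06, "wx": 0, "wy": 0, "wz": 0.294}
    - {"tx": 1.0, "ty": -0.7, "tz": -0.06, "wx": 0, "wy": 0, "wz": 0.294}
  gripper: 1
  grip_force: 45

```text
time_s: 0.95
ee_pos: [0.343, -0.3963, 0.201]
eef_rot: [1.0, 0.006, 0.0, -0.0]
wrist_force: [0.6, -0.4, 0.2]
grip_width: 0.0941
```

```bash
python3 -c "
from h import *
plan([.492,-.2075,.16],.009)"
```

```text
t 0.95 ee [ 0.343  -0.3963  0.201 ] yaw 0.0129 -> t [ 0.757 -0.934  0.206] w [-0.001 -0.     0.004] dist 0.244
```

Request:
move_arm:
  steps:
    - {"tx": 0.1, "ty": -0.12, "tz": 0, "wx": 0, "wy": 0, "wz": 0.004}
    - {"tx": 0.24, "ty": -0.3, "tz": 0.03, "wx": 0, "wy": 0, "wz": 0.004}
    - {"tx": 0.4, "ty": -0.5, "tz": 0.08, "wx": 0, "wy": 0, "wz": 0.004}
    - {"tx": 0.56, "ty": -0.7, "tz": 0.14, "wx": 0, "wy": 0, "wz": 0.004}
    - {"tx": 0.69, "ty": -0.85, "tz": 0.18, "wx": 0, "wy": 0, "wz": 0.004}
    - {"tx": 0.757, "ty": -0.934, "tz": 0.206, "wx": 0, "wy": 0, "wz": 0.004}
    - {"tx": 0.757, "ty": -0.934, "tz": 0.206, "wx": 0, "wy": 0, "wz": 0.004}
    - {"tx": 0.757, "ty": -0.934, "tz": 0.206, "wx": 0, "wy": 0, "wz": 0.004}

```text
time_s: 1.75
ee_pos: [0.4904, -0.2113, 0.1595]
eef_rot: [1.0, 0.002, -0.0, 0.0]
wrist_force: [-0.1, -0.9, 0.1]
grip_width: 0.0939
```

Run:
```python
from h import *
from bench import env
plan([.492,-.2075,.075],.009)
c=env.read_camera("wrist"); cv2.imwrite("pics/w1.png",c["image"][:,:,::-1])
```

```text
t 1.75 ee [ 0.4904 -0.2113  0.1595] yaw 0.0043 -> t [ 0.008 -0.019  0.422] w [ 0.     0.001 -0.005] dist 0.085
```

View pics/w1.png

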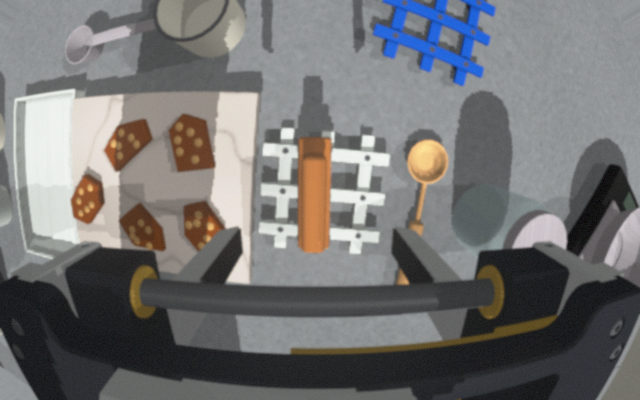

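The wrist view shows the open jaws straddling the scraper's grip (column 315, rows 138–250) and parallel to it, so I descend and grip.

Request:
move_arm:
  steps:
    - {"tx": 0, "ty": 0, "tz": 0.1, "wx": 0, "wy": 0, "wz": 0}
    - {"tx": 0, "ty": 0, "tz": 0.2, "wx": 0, "wy": 0, "wz": 0}
    - {"tx": 0, "ty": 0, "tz": 0.3, "wx": 0, "wy": 0, "wz": 0}
    - {"tx": 0, "ty": 0, "tz": 0.38, "wx": 0, "wy": 0, "wz": 0}
    - {"tx": 0, "ty": 0, "tz": 0.42, "wx": 0, "wy": 0, "wz": 0}
    - {"tx": 0, "ty": 0, "tz": 0.422, "wx": 0, "wy": 0, "wz": 0}
    - {"tx": 0, "ty": 0, "tz": 0.422, "wx": 0, "wy": 0, "wz": 0}
    - {"tx": 0, "ty": 0, "tz": 0.422, "wx": 0, "wy": 0, "wz": 0}

```text
time_s: 2.6
ee_pos: [0.4912, -0.2109, 0.0762]
eef_rot: [1.0, 0.002, 0.001, 0.0]
wrist_force: [0.3, -0.3, 1.0]
grip_width: 0.094
```

Request:
move_arm:
  steps:
    - {"tx": 0, "ty": 0, "tz": 0, "wx": 0, "wy": 0, "wz": 0}
    - {"tx": 0, "ty": 0, "tz": 0, "wx": 0, "wy": 0, "wz": 0}
    - {"tx": 0, "ty": 0, "tz": 0, "wx": 0, "wy": 0, "wz": 0}
    - {"tx": 0, "ty": 0, "tz": 0, "wx": 0, "wy": 0, "wz": 0}
    - {"tx": 0, "ty": 0, "tz": 0, "wx": 0, "wy": 0, "wz": 0}
    - {"tx": 0, "ty": 0, "tz": 0, "wx": 0, "wy": 0, "wz": 0}
    - {"tx": 0, "ty": 0, "tz": 0, "wx": 0, "wy": 0, "wz": 0}
    - {"tx": 0, "ty": 0, "tz": 0, "wx": 0, "wy": 0, "wz": 0}
  gripper: 0
  grip_force: 45

```text
time_s: 3.4
ee_pos: [0.4908, -0.2104, 0.0753]
eef_rot: [1.0, 0.002, -0.0, -0.0]
wrist_force: [0.3, 1.3, 0.0]
grip_width: 0.0337
```

Run:
```python
from h import *
from bench import env
plan([.49,-.21,.075],-.087)
for n in("side","wrist"):
  c=env.read_camera(n); im=c["image"]; 
  cv2.imwrite(f"pics/{n}2.png",im[:,:,::-1])
```

```text
t 3.4 ee [ 0.4908 -0.2104  0.0753] yaw 0.0047 -> t [-0.004 -0.002  0.002] w [-0.     0.     0.088] dist 0.001
```

View pics/wrist2.png

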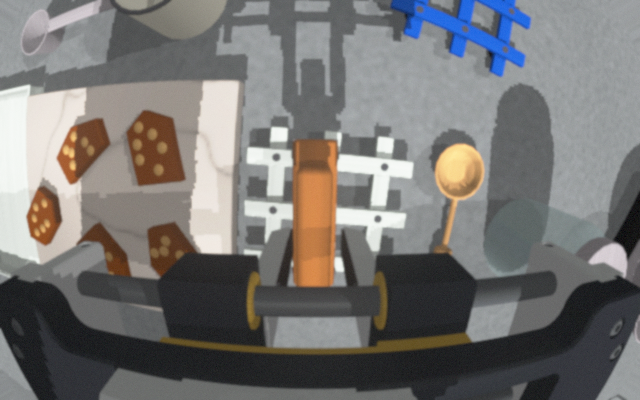

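The fingers are still closing (34 mm against a 22 mm grip), so I wait, then lift.

Request:
move_arm:
  steps:
    - {"tx": 0, "ty": 0, "tz": 0, "wx": 0, "wy": 0, "wz": 0}
    - {"tx": 0, "ty": 0, "tz": 0, "wx": 0, "wy": 0, "wz": 0}
    - {"tx": 0, "ty": 0, "tz": 0, "wx": 0, "wy": 0, "wz": 0}
    - {"tx": 0, "ty": 0, "tz": 0, "wx": 0, "wy": 0, "wz": 0}
    - {"tx": 0, "ty": 0, "tz": 0, "wx": 0, "wy": 0, "wz": 0}
    - {"tx": 0, "ty": 0, "tz": 0, "wx": 0, "wy": 0, "wz": 0}
    - {"tx": 0, "ty": 0, "tz": 0, "wx": 0, "wy": 0, "wz": 0}
    - {"tx": 0, "ty": 0, "tz": 0, "wx": 0, "wy": 0, "wz": 0}

```text
time_s: 4.3
ee_pos: [0.4916, -0.2113, 0.0762]
eef_rot: [1.0, 0.002, 0.001, 0.001]
wrist_force: [-0.4, -3.1, 9.5]
grip_width: 0.0003
```

Run:
```python
from h import *
p=fromslab(-.046,-.150); print(p)
plan([*p,.105],-.087)
plan([*p,.089],-.087)
```

```text
[ 0.44114043 -0.15543573]
t 4.3 ee [ 0.4916 -0.2113  0.0762] yaw 0.0044 -> t [-0.251 -0.28  -0.145] w [ 0.001 -0.002  0.087] dist 0.081
t 4.3 ee [ 0.4916 -0.2113  0.0762] yaw 0.0044 -> t [-0.251 -0.28  -0.065] w [ 0.001 -0.002  0.087] dist 0.076
```

Run:
```python
from h import *
from bench import env
s=env.observe(); print(s["grip_width"],s["wrist_force"],s["time_s"])
for n,sl in(("side",(slice(100,230),slice(300,500))),("wrist",None),("scene",(slice(170,300),slice(170,330)))):
  c=env.read_camera(n); im=c["image"]
  if sl: im=cv2.resize(im[sl],None,fx=4,fy=4,interpolation=cv2.INTER_CUBIC)
  cv2.imwrite(f"pics/{n}3.png",im[:,:,::-1])
```

```text
0.000277557606069744 [-0.44070202 -3.06226851  9.51376498] 4.3
```

View pics/side3.png

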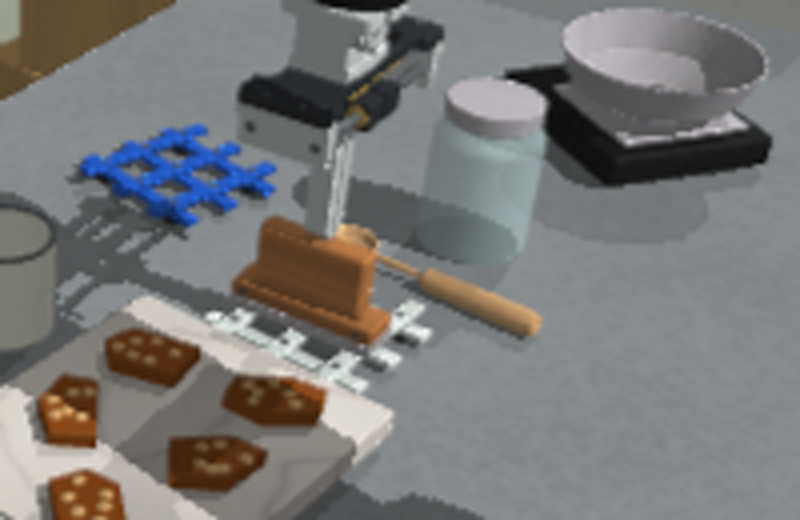

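View pics/wrist3.png

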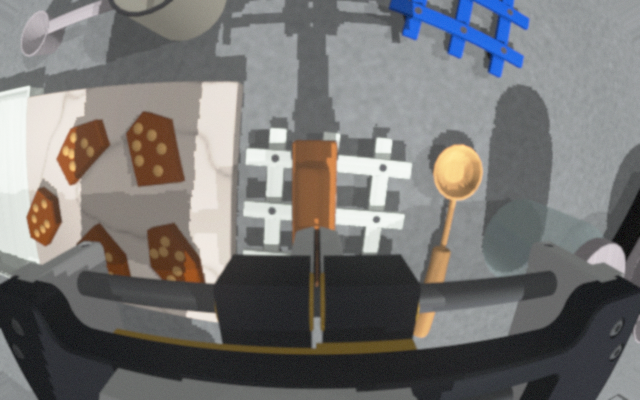

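View pics/scene3.png

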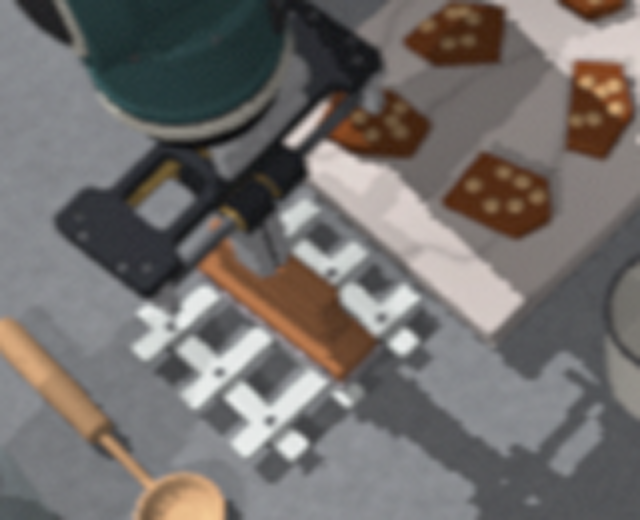

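Run:
```python
from h import *
from bench import env
s=env.observe()
for n in("side","scene"):
  c=env.read_camera(n); P=cloud(c); h=cv2.cvtColor(c["image"],cv2.COLOR_RGB2HSV)
  m=(h[...,0]<16)&(h[...,1]>90)&(np.abs(P[...,0]-.5)<.12)&(np.abs(P[...,1]+.21)<.08)&(P[...,2]>.015)&(P[...,2]<.11)
  b=max(blobs(m,60),key=lambda t:t[1])[0]; p=P[b]
  print(n,len(p)); 
  for lo in np.arange(.024,.105,.008):
    q=p[(p[:,2]>=lo)&(p[:,2]<lo+.008)]
    if len(q)>5: print(round(lo,3),len(q),"x",np.round([q[:,0].min(),q[:,0].max()],3),"y",np.round([q[:,1].min(),np.median(q[:,1]),q[:,1].max()],3))
  K=R.from_quat(c["rotation"]).inv()
  for d in(0,-.019,.05):
    q=K.apply(s["ee_pos"]+[0,0,d]-c["origin"]); print("px",q[0]/q[2]*c["fx"]+c["cx"],q[1]/q[2]*c["fy"]+c["cy"])
  im=c["image"][100:230,300:500] if n=="side" else c["image"][190:300,180:320]
```

```text
side 709
0.024 18 x [0.44  0.548] y [-0.197 -0.194 -0.19 ]
0.032 92 x [0.433 0.549] y [-0.224 -0.193 -0.188]
0.04 143 x [0.433 0.551] y [-0.225 -0.199 -0.189]
0.048 66 x [0.449 0.535] y [-0.215 -0.198 -0.195]
0.056 61 x [0.448 0.535] y [-0.213 -0.198 -0.193]
0.064 70 x [0.447 0.533] y [-0.21  -0.198 -0.194]
0.072 69 x [0.448 0.533] y [-0.216 -0.197 -0.192]
0.08 67 x [0.448 0.534] y [-0.212 -0.197 -0.193]
0.088 123 x [0.448 0.534] y [-0.218 -0.202 -0.193]
px 379.414920395693 163.37771455472665
px 378.66474406002226 168.85790724259104
px 381.459601473764 148.4408980220633
scene 586
0.032 60 x [0.434 0.552] y [-0.226 -0.222 -0.196]
0.04 202 x [0.436 0.552] y [-0.226 -0.219 -0.194]
0.048 38 x [0.453 0.538] y [-0.219 -0.218 -0.203]
0.056 47 x [0.452 0.538] y [-0.22  -0.218 -0.201]
0.064 37 x [0.451 0.537] y [-0.219 -0.218 -0.203]
0.072 36 x [0.455 0.538] y [-0.219 -0.218 -0.203]
0.08 34 x [0.457 0.537] y [-0.219 -0.217 -0.203]
0.088 124 x [0.461 0.537] y [-0.219 -0.21  -0.2  ]
0.096 6 x [0.501 0.51 ] y [-0.213 -0.211 -0.205]
px 237.7529419235186 238.5592993031044
px 239.07117659281025 242.20915037966634
px 234.09313833563175 228.42624911376933
```

The scraper still stands where it was and the fingers shut on nothing, so I compare the wrist camera's depth with the reported pose.

```bash
cat >> h.py <<'E'
def wcloud(c,s):
    H,W=c["depth"].shape; v,u=np.mgrid[:H,:W]; d=c["depth"].astype(float)
    x=u-c["cx"];y=v-c["cy"]; r=np.hypot(x,y)+1e-9; th=r/c["fx"]
    p=np.stack([np.tan(th)*x/r*d,np.tan(th)*y/r*d,d],-1)
    T=c["T_tool_cam"]; t=p@T[:3,:3].T+T[:3,3]
    return t, R.from_quat(s["eef_rot"]).apply(t.reshape(-1,3)).reshape(t.shape)+s["ee_pos"]
E
python3 - <<'E'
from h import *
from bench import env
s=env.observe(); c=env.read_camera("wrist"); t,P=wcloud(c,s)
for n,(u,v) in dict(counter=(400,120),counter2=(270,60),slab=(215,105),griptop=(315,175),foot_end=(315,146),bar=(370,165),fingertipL=(308,240),fingR=(323,240),fl2=(300,235),body=(260,270)).items():
    print(n,np.round(c["depth"][v,u],3),"tool",np.round(t[v,u],3),"world",np.round(P[v,u],3))
im=cv2.resize(c["image"][110:310,200:440],None,fx=3.3,fy=3,interpolation=cv2.INTER_CUBIC)
cv2.imwrite("pics/w4.png",im[:,:,::-1])
E
```

```text
counter 0.262 tool [0.079 0.075 0.075] world [ 0.571 -0.286  0.001]
counter2 0.251 tool [ 0.132 -0.04   0.077] world [ 0.624 -0.171 -0.001]
slab 0.231 tool [ 0.091 -0.08   0.046] world [ 0.582 -0.131  0.03 ]
griptop 0.181 tool [ 0.041  0.    -0.017] world [ 0.533 -0.211  0.093]
foot_end 0.226 tool [ 0.056 -0.     0.033] world [ 0.548 -0.211  0.043]
bar 0.252 tool [0.04  0.045 0.056] world [ 0.532 -0.256  0.02 ]
fingertipL 0.164 tool [ 0.01  -0.004 -0.041] world [ 0.502 -0.208  0.117]
fingR 0.164 tool [ 0.01   0.004 -0.042] world [ 0.502 -0.216  0.118]
fl2 0.172 tool [ 0.01  -0.008 -0.033] world [ 0.502 -0.203  0.109]
body 0.073 tool [ 0.034 -0.013 -0.129] world [ 0.525 -0.198  0.206]
```

View pics/w4.png

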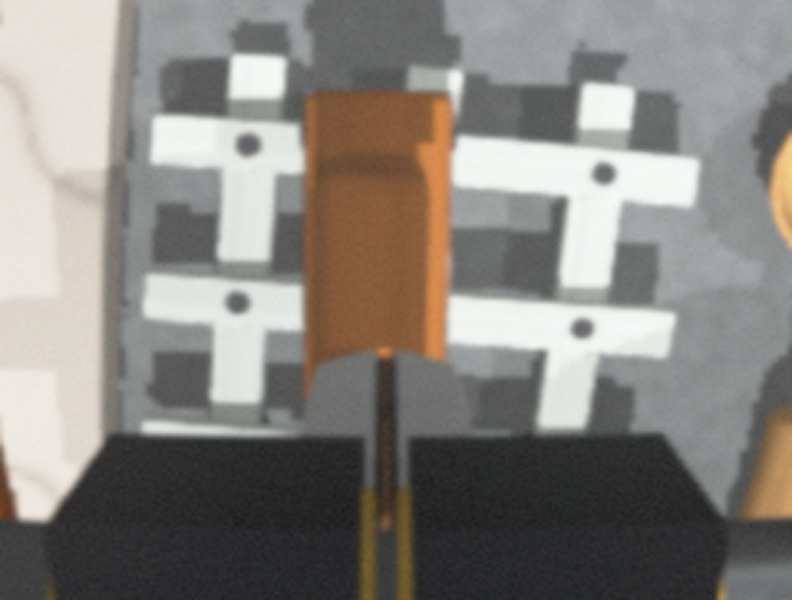

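Run:
```python
from h import *
from bench import env
s=env.observe(); c=env.read_camera("wrist"); t,P=wcloud(c,s)
print(s["ee_pos"],s["grip_width"],s["wrist_force"],s["torque"])
for u in(296,306,317,328,338):
    print(u,[tuple(np.round(t[v,u]*1000).astype(int)) for v in range(220,262,4)])
```

```text
[ 0.49156931 -0.21129952  0.07616234] 0.00041781576295683983 [ 0.08110334 -3.69033733  9.49556072] [-0.81125871  0.11437096  0.00263232]
296 [(np.int64(14), np.int64(-12), np.int64(-15)), (np.int64(12), np.int64(-12), np.int64(-17)), (np.int64(9), np.int64(-12), np.int64(-16)), (np.int64(11), np.int64(-11), np.int64(-29)), (np.int64(10), np.int64(-10), np.int64(-35)), (np.int64(10), np.int64(-10), np.int64(-42)), (np.int64(11), np.int64(-10), np.int64(-49)), (np.int64(10), np.int64(-9), np.int64(-53)), (np.int64(10), np.int64(-9), np.int64(-58)), (np.int64(34), np.int64(-4), np.int64(-121)), (np.int64(34), np.int64(-4), np.int64(-123))]
306 [(np.int64(14), np.int64(-5), np.int64(-16)), (np.int64(12), np.int64(-5), np.int64(-17)), (np.int64(9), np.int64(-5), np.int64(-17)), (np.int64(10), np.int64(-5), np.int64(-29)), (np.int64(10), np.int64(-5), np.int64(-35)), (np.int64(10), np.int64(-5), np.int64(-42)), (np.int64(11), np.int64(-4), np.int64(-49)), (np.int64(10), np.int64(-4), np.int64(-53)), (np.int64(10), np.int64(-4), np.int64(-58)), (np.int64(35), np.int64(-2), np.int64(-121)), 
[... 814 characters left out ...]
t64(7), np.int64(-49)), (np.int64(10), np.int64(7), np.int64(-54)), (np.int64(10), np.int64(6), np.int64(-58)), (np.int64(35), np.int64(4), np.int64(-121)), (np.int64(34), np.int64(4), np.int64(-123))]
338 [(np.int64(-7), np.int64(19), np.int64(57)), (np.int64(-17), np.int64(21), np.int64(76)), (np.int64(-20), np.int64(21), np.int64(74)), (np.int64(-24), np.int64(21), np.int64(75)), (np.int64(10), np.int64(13), np.int64(-35)), (np.int64(10), np.int64(12), np.int64(-42)), (np.int64(10), np.int64(12), np.int64(-48)), (np.int64(10), np.int64(12), np.int64(-53)), (np.int64(10), np.int64(11), np.int64(-58)), (np.int64(35), np.int64(7), np.int64(-121)), (np.int64(35), np.int64(6), np.int64(-124))]
```

Run:
```python
import pickle
from h import *
c,s=pickle.load(open("cam_wrist.pkl","rb")); t,P=wcloud(c,s)
m=(np.abs(t[...,0])<.025)&(np.abs(t[...,1])<.075)&(t[...,2]<.04)&(t[...,2]>-.1)&(c["depth"]>0)
for b,a,ce in blobs(m,20):
    q=t[b]; print(np.round(ce),a,np.round(q.min(0),3),np.round(q.max(0),3)); v,u=np.argwhere(b)[np.argmax(q[:,2])]; print("tip px",u,v,np.round(q[np.argmax(q[:,2])],3))
```

```text
[214. 259.] 2320 [-0.008 -0.058 -0.094] [ 0.011 -0.045 -0.016]
tip px 240 228 [ 0.008 -0.047 -0.016]
[419. 259.] 2309 [-0.008  0.047 -0.094] [ 0.011  0.061 -0.017]
tip px 394 228 [ 0.008  0.049 -0.017]
[198. 318.] 138 [-0.01  -0.048 -0.1  ] [-0.    -0.047 -0.086]
tip px 206 313 [-0.009 -0.047 -0.086]
[435. 318.] 141 [-0.01   0.049 -0.1  ] [-0.     0.051 -0.087]
tip px 427 313 [-0.009  0.049 -0.087]
```

The wrist depth shows the fingertips 16 mm behind the reported TCP, where the text says 19 mm ahead. The fingers therefore closed on top of the grip, which explains the 9.5 N upward. I'll use this measured offset of 35 mm: lift, open partly, and go 35 mm lower.

Request:
move_arm:
  steps:
    - {"tx": 0, "ty": 0, "tz": -0.05, "wx": 0, "wy": 0, "wz": 0}
    - {"tx": 0, "ty": 0, "tz": -0.1, "wx": 0, "wy": 0, "wz": 0}
    - {"tx": 0, "ty": 0, "tz": -0.12, "wx": 0, "wy": 0, "wz": 0}
    - {"tx": 0, "ty": 0, "tz": -0.12, "wx": 0, "wy": 0, "wz": 0}
    - {"tx": 0, "ty": 0, "tz": -0.12, "wx": 0, "wy": 0, "wz": 0}
    - {"tx": 0, "ty": 0, "tz": -0.12, "wx": 0, "wy": 0, "wz": 0}
    - {"tx": 0, "ty": 0, "tz": -0.12, "wx": 0, "wy": 0, "wz": 0}
    - {"tx": 0, "ty": 0, "tz": -0.12, "wx": 0, "wy": 0, "wz": 0}
  gripper: 0.6

```text
time_s: 5.45
ee_pos: [0.4907, -0.2103, 0.0991]
eef_rot: [1.0, 0.002, -0.0, -0.0]
wrist_force: [-0.0, -0.2, 0.0]
grip_width: 0.0561
```

Run:
```python
from h import *
from bench import env
s=env.observe(); print(s["grip_width"],s["wrist_force"])
c=env.read_camera("wrist"); t,P=wcloud(c,s); h=cv2.cvtColor(c["image"],cv2.COLOR_RGB2HSV)
m=(h[...,0]<16)&(h[...,1]>90)&(np.abs(P[...,2]-.092)<.005)&(np.abs(P[...,1]+.21)<.05)
r=cv2.minAreaRect((P[m][:,:2]*1000).astype(np.float32)); print([np.round(x,1) for x in r])
plan([.492,-.2095,.041],.009)
cv2.imwrite("pics/w5.png",c["image"][:,:,::-1])
```

```text
0.05607225711849816 [-0.02771669 -0.23497977  0.02656474]
[array([ 493.7, -210.5]), array([21.9, 88.5]), np.float64(89.5)]
t 5.5 ee [ 0.4908 -0.2104  0.0991] yaw 0.0047 -> t [ 0.006 -0.004  0.291] w [-0.     0.    -0.004] dist 0.058
```

View pics/w5.png

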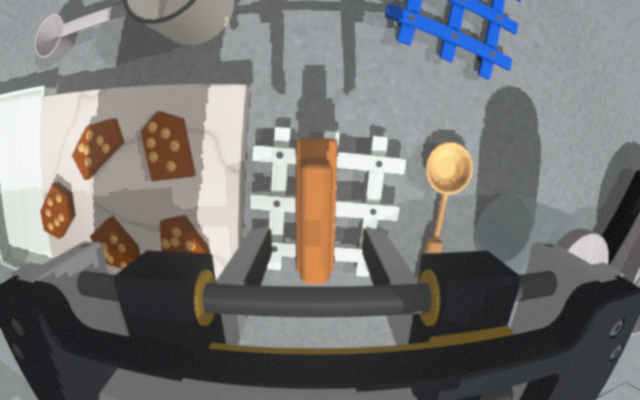

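The scraper (columns 295–335) sits centred between the open fingers (tips at 265 and 367).

Request:
move_arm:
  steps:
    - {"tx": 0, "ty": 0, "tz": 0.08, "wx": 0, "wy": 0, "wz": 0}
    - {"tx": 0, "ty": 0, "tz": 0.16, "wx": 0, "wy": 0, "wz": 0}
    - {"tx": 0, "ty": 0, "tz": 0.24, "wx": 0, "wy": 0, "wz": 0}
    - {"tx": 0, "ty": 0, "tz": 0.28, "wx": 0, "wy": 0, "wz": 0}
    - {"tx": 0, "ty": 0, "tz": 0.29, "wx": 0, "wy": 0, "wz": 0}
    - {"tx": 0, "ty": 0, "tz": 0.29, "wx": 0, "wy": 0, "wz": 0}
    - {"tx": 0, "ty": 0, "tz": 0.29, "wx": 0, "wy": 0, "wz": 0}
    - {"tx": 0, "ty": 0, "tz": 0.29, "wx": 0, "wy": 0, "wz": 0}

```text
time_s: 6.3
ee_pos: [0.4912, -0.2105, 0.0419]
eef_rot: [1.0, 0.002, 0.0, 0.0]
wrist_force: [-0.0, 0.7, -0.4]
grip_width: 0.0565
```

Request:
move_arm:
  steps:
    - {"tx": 0, "ty": 0, "tz": 0, "wx": 0, "wy": 0, "wz": 0}
    - {"tx": 0, "ty": 0, "tz": 0, "wx": 0, "wy": 0, "wz": 0}
    - {"tx": 0, "ty": 0, "tz": 0, "wx": 0, "wy": 0, "wz": 0}
    - {"tx": 0, "ty": 0, "tz": 0, "wx": 0, "wy": 0, "wz": 0}
    - {"tx": 0, "ty": 0, "tz": 0, "wx": 0, "wy": 0, "wz": 0}
    - {"tx": 0, "ty": 0, "tz": 0, "wx": 0, "wy": 0, "wz": 0}
    - {"tx": 0, "ty": 0, "tz": 0, "wx": 0, "wy": 0, "wz": 0}
    - {"tx": 0, "ty": 0, "tz": 0, "wx": 0, "wy": 0, "wz": 0}
  gripper: 0
  grip_force: 45

```text
time_s: 7.1
ee_pos: [0.4907, -0.2103, 0.0412]
eef_rot: [1.0, 0.002, -0.0, -0.0]
wrist_force: [0.2, 1.8, -1.7]
grip_width: 0.0219
```

Run:
```python
from h import *
from bench import env
s=env.observe(); print(s["grip_width"],s["wrist_force"],s["ee_pos"])
p=fromslab(-.046,-.154); print(p)
plan([*p,.080],-.087)
plan([*p,s["ee_pos"][2]+.0135],-.087)
```

```text
0.021866270121764494 [ 0.23826496  1.80318609 -1.71628695] [ 0.49074501 -0.21029873  0.04124499]
[ 0.44079287 -0.1594206 ]
t 7.1 ee [ 0.4907 -0.2103  0.0412] yaw 0.0048 -> t [-0.249 -0.256 -0.194] w [-0.     0.     0.088] dist 0.081
t 7.1 ee [ 0.4907 -0.2103  0.0412] yaw 0.0048 -> t [-0.249 -0.256 -0.067] w [-0.     0.     0.088] dist 0.073
```

Gripped at 21.9 mm. I lift straight up, then over to the start of the left lane.

Request:
move_arm:
  steps:
    - {"tx": 0, "ty": 0, "tz": -0.06, "wx": 0, "wy": 0, "wz": 0}
    - {"tx": 0, "ty": 0, "tz": -0.13, "wx": 0, "wy": 0, "wz": 0}
    - {"tx": 0, "ty": 0, "tz": -0.19, "wx": 0, "wy": 0, "wz": 0.02}
    - {"tx": -0.06, "ty": -0.06, "tz": -0.194, "wx": 0, "wy": 0, "wz": 0.05}
    - {"tx": -0.14, "ty": -0.14, "tz": -0.194, "wx": 0, "wy": 0, "wz": 0.088}
    - {"tx": -0.22, "ty": -0.22, "tz": -0.194, "wx": 0, "wy": 0, "wz": 0.088}
    - {"tx": -0.249, "ty": -0.256, "tz": -0.194, "wx": 0, "wy": 0, "wz": 0.088}
    - {"tx": -0.249, "ty": -0.256, "tz": -0.194, "wx": 0, "wy": 0, "wz": 0.088}

```text
time_s: 7.9
ee_pos: [0.4409, -0.159, 0.081]
eef_rot: [0.999, -0.043, 0.0, 0.0]
wrist_force: [0.0, -0.6, -3.4]
grip_width: 0.0216
```

Run:
```python
from h import *
from bench import env
s=env.observe(); print(s["grip_width"],s["wrist_force"])
p=fromslab(-.046,-.154)
plan([*p,.0412+.0135],-.087)
for n,sl in(("side",(slice(100,250),slice(260,460))),("scene",(slice(130,270),slice(180,380)))):
  c=env.read_camera(n); cv2.imwrite(f"pics/{n}5.png",cv2.resize(c["image"][sl],None,fx=4,fy=4,interpolation=cv2.INTER_CUBIC)[:,:,::-1])
```

```text
0.02163050695311577 [ 0.03377815 -0.62069453 -3.40507679]
t 7.9 ee [ 0.4409 -0.159   0.081 ] yaw -0.087 -> t [-0.     0.002  0.132] w [ 0.    -0.001  0.   ] dist 0.026
```

View pics/side5.png

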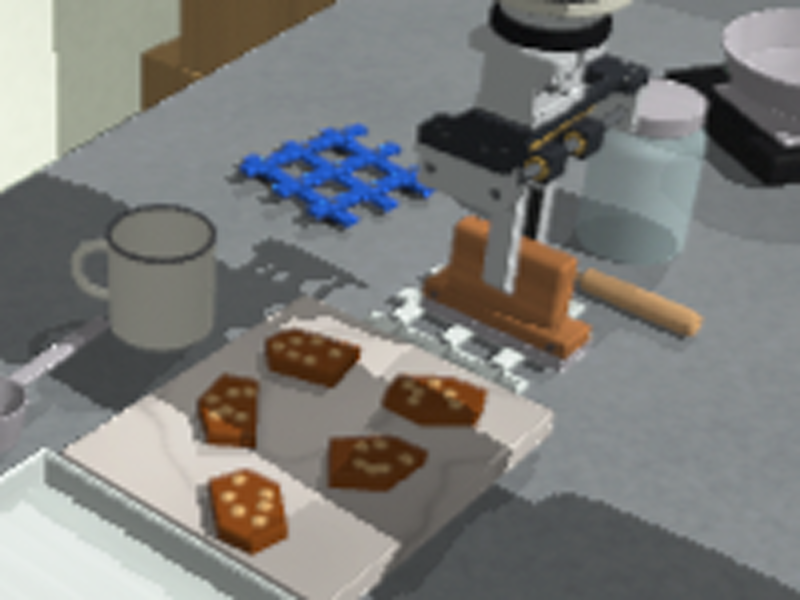

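View pics/scene5.png

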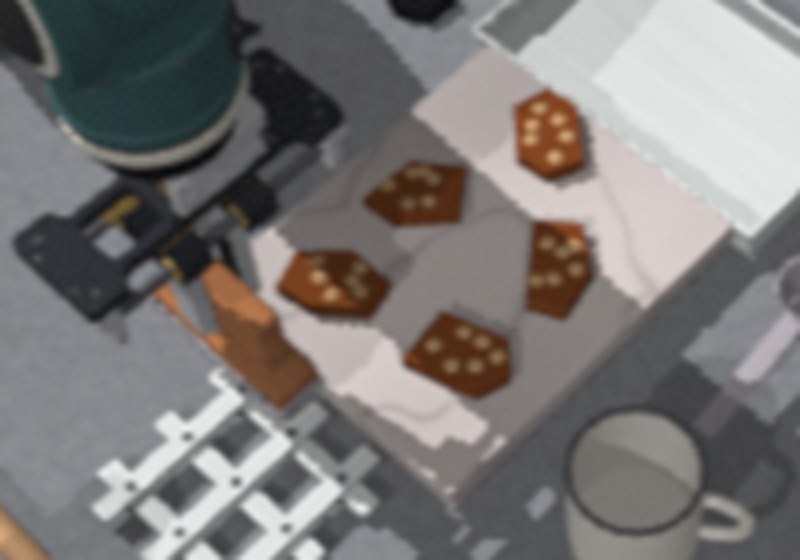

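Request:
move_arm:
  steps:
    - {"tx": 0, "ty": 0, "tz": 0.06, "wx": 0, "wy": 0, "wz": 0}
    - {"tx": 0, "ty": 0, "tz": 0.11, "wx": 0, "wy": 0, "wz": 0}
    - {"tx": 0, "ty": 0, "tz": 0.13, "wx": 0, "wy": 0, "wz": 0}
    - {"tx": 0, "ty": -0.03, "tz": 0.13, "wx": 0, "wy": 0, "wz": 0}
    - {"tx": 0, "ty": -0.08, "tz": 0.13, "wx": 0, "wy": 0, "wz": 0}
    - {"tx": 0, "ty": -0.14, "tz": 0.13, "wx": 0, "wy": 0, "wz": 0}
    - {"tx": 0, "ty": -0.2, "tz": 0.13, "wx": 0, "wy": 0, "wz": 0}
    - {"tx": 0, "ty": -0.24, "tz": 0.13, "wx": 0, "wy": 0, "wz": 0}

```text
time_s: 8.8
ee_pos: [0.4453, -0.11, 0.0544]
eef_rot: [0.999, -0.043, 0.0, -0.0]
wrist_force: [-0.1, -0.8, -2.5]
grip_width: 0.0218
```

```bash
cat > look.py <<'E'
import sys
from h import *
from bench import env
s=env.observe(); print("t",round(s["time_s"],2),"w",round(s["grip_width"],4),"F",np.round(s["wrist_force"],1),"ee",np.round(s["ee_pos"],4),"slab",np.round(toslab(s["ee_pos"]),4))
k=sys.argv[1]; out=[]
for n,sl in(("side",(slice(140,310),slice(210,410))),("scene",(slice(100,260),slice(210,410)))):
  c=env.read_camera(n); im=cv2.resize(c["image"][sl],None,fx=2,fy=2,interpolation=cv2.INTER_CUBIC); out.append(cv2.copyMakeBorder(im,0,340-im.shape[0],0,0,0))
  P=cloud(c); h=cv2.cvtColor(c["image"],cv2.COLOR_RGB2HSV); q=toslab(P)
  m=(h[...,0]<16)&(h[...,1]>100)&(P[...,2]>.0)&(P[...,2]<.07)&(np.abs(q[...,0])<.14)&(q[...,1]>-.135)&(q[...,1]<.3)
  for b,a,ce in blobs(m,30):
    print(n,np.round(ce),a,"x",np.round([q[b][:,0].min(),q[b][:,0].max()],3),"y",np.round([q[b][:,1].min(),q[b][:,1].max()],3),"z",np.round([P[b][:,2].min(),P[b][:,2].max()],3))
cv2.imwrite(f"pics/{k}.png",np.hstack(out)[:,:,::-1])
E
python3 look.py a1
```

```text
t 8.8 w 0.0218 F [-0.1 -0.8 -2.5] ee [ 0.4453 -0.11    0.0544] slab [-0.0458 -0.1043]
side [338. 189.] 217 x [0.023 0.083] y [-0.086 -0.033] z [0.03  0.046]
side [371. 197.] 607 x [-0.104  0.014] y [-0.118 -0.037] z [0.03 0.07]
side [317. 203.] 191 x [0.019 0.078] y [-0.012  0.061] z [0.03  0.046]
side [352. 215.] 248 x [-0.074 -0.026] y [-0.027  0.039] z [0.028 0.046]
side [322. 228.] 279 x [-0.055  0.007] y [0.069 0.127] z [0.029 0.046]
scene [317. 164.] 289 x [-0.053  0.011] y [0.07  0.122] z [0.033 0.048]
scene [285. 179.] 273 x [-0.074 -0.021] y [-0.023  0.036] z [0.029 0.049]
scene [319. 197.] 285 x [0.021 0.079] y [-0.007  0.056] z [0.033 0.048]
scene [272. 197.] 224 x [-0.068 -0.004] y [-0.077 -0.04 ] z [0.035 0.049]
scene [263. 213.] 192 x [-0.057  0.017] y [-0.12 -0.09] z [0.045 0.07 ]
scene [295. 219.] 343 x [0.025 0.085] y [-0.088 -0.036] z [0.033 0.048]
```

View pics/a1.png

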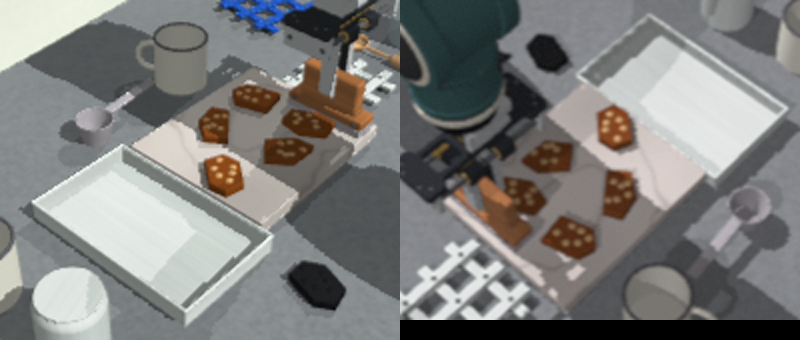

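The scraper's front face has reached piece 4 (side picture, scraper at (335,100)), and no other piece has moved. I keep pushing.

Request:
move_arm:
  steps:
    - {"tx": 0, "ty": -0.05, "tz": 0, "wx": 0, "wy": 0, "wz": 0}
    - {"tx": 0, "ty": -0.11, "tz": 0, "wx": 0, "wy": 0, "wz": 0}
    - {"tx": 0, "ty": -0.17, "tz": 0, "wx": 0, "wy": 0, "wz": 0}
    - {"tx": 0, "ty": -0.23, "tz": 0, "wx": 0, "wy": 0, "wz": 0}
    - {"tx": 0, "ty": -0.29, "tz": 0, "wx": 0, "wy": 0, "wz": 0}
    - {"tx": 0, "ty": -0.35, "tz": 0, "wx": 0, "wy": 0, "wz": 0}
    - {"tx": 0, "ty": -0.41, "tz": 0, "wx": 0, "wy": 0, "wz": 0}
    - {"tx": 0, "ty": -0.45, "tz": 0, "wx": 0, "wy": 0, "wz": 0}

```text
time_s: 9.7
ee_pos: [0.4529, -0.0207, 0.0541]
eef_rot: [0.999, -0.043, -0.0, -0.0]
wrist_force: [0.2, -2.5, -3.3]
grip_width: 0.0215
```

```bash
python3 look.py a2
```

```text
t 9.7 w 0.0215 F [ 0.2 -2.5 -3.3] ee [ 0.4529 -0.0207  0.0541] slab [-0.046  -0.0147]
side [341. 216.] 1332 x [-0.104  0.082] y [-0.079  0.131] z [0.029 0.07 ]
side [317. 203.] 195 x [0.019 0.076] y [-0.015  0.059] z [0.029 0.045]
scene [306. 166.] 729 x [-0.082  0.01 ] y [0.015 0.128] z [0.03 0.05]
scene [285. 188.] 234 x [-0.094  0.016] y [-0.031  0.002] z [0.042 0.069]
scene [319. 197.] 284 x [0.022 0.081] y [-0.006  0.054] z [0.032 0.048]
scene [295. 219.] 347 x [0.024 0.085] y [-0.087 -0.035] z [0.032 0.049]
```

View pics/a2.png

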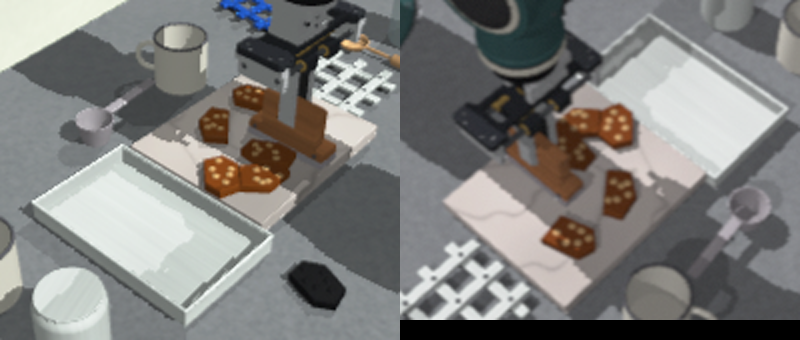

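Piece 4 has pushed piece 2 beside piece 1 at the tin-side edge (side picture (222,175), (262,178), with piece 4 at (268,152)). All three are inside the lane, so I continue.

Request:
move_arm:
  steps:
    - {"tx": 0, "ty": -0.05, "tz": 0, "wx": 0, "wy": 0, "wz": 0}
    - {"tx": 0, "ty": -0.1, "tz": 0, "wx": 0, "wy": 0, "wz": 0}
    - {"tx": 0, "ty": -0.15, "tz": 0, "wx": 0, "wy": 0, "wz": 0}
    - {"tx": 0, "ty": -0.2, "tz": 0, "wx": 0, "wy": 0, "wz": 0}
    - {"tx": 0, "ty": -0.25, "tz": 0, "wx": 0, "wy": 0, "wz": 0}
    - {"tx": 0, "ty": -0.3, "tz": 0, "wx": 0, "wy": 0, "wz": 0}
    - {"tx": 0, "ty": -0.35, "tz": 0, "wx": 0, "wy": 0, "wz": 0}
    - {"tx": 0, "ty": -0.39, "tz": 0, "wx": 0, "wy": 0, "wz": 0}

```text
time_s: 10.6
ee_pos: [0.4598, 0.0568, 0.0542]
eef_rot: [0.999, -0.043, 0.0, -0.0]
wrist_force: [0.5, -1.1, -3.1]
grip_width: 0.0219
```

```bash
python3 look.py a3
```

```text
t 10.6 w 0.0219 F [ 0.5 -1.1 -3.1] ee [0.4598 0.0568 0.0542] slab [-0.0459  0.063 ]
side [324. 231.] 1479 x [-0.105  0.076] y [0.012 0.18 ] z [0.005 0.07 ]
scene [324. 153.] 490 x [-0.091  0.011] y [0.093 0.178] z [0.006 0.051]
scene [306. 169.] 241 x [-0.088  0.016] y [0.046 0.077] z [0.046 0.07 ]
scene [319. 197.] 284 x [0.022 0.081] y [-0.005  0.056] z [0.034 0.048]
scene [295. 219.] 344 x [0.024 0.085] y [-0.087 -0.036] z [0.034 0.05 ]
```

View pics/a3.png

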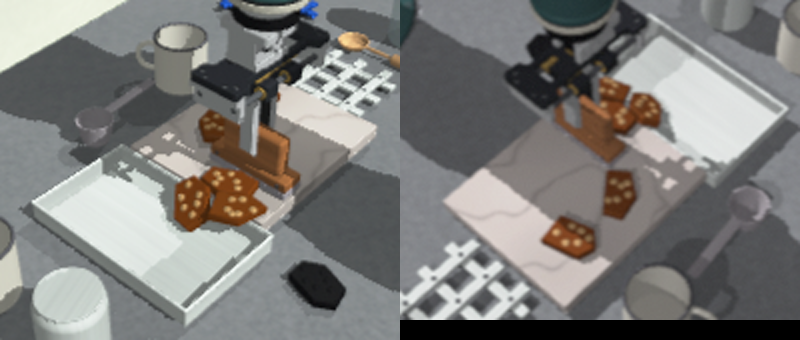

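Request:
move_arm:
  steps:
    - {"tx": 0, "ty": -0.03, "tz": 0, "wx": 0, "wy": 0, "wz": 0}
    - {"tx": 0, "ty": -0.06, "tz": 0, "wx": 0, "wy": 0, "wz": 0}
    - {"tx": 0, "ty": -0.09, "tz": 0, "wx": 0, "wy": 0, "wz": 0}
    - {"tx": 0, "ty": -0.12, "tz": 0, "wx": 0, "wy": 0, "wz": 0}
    - {"tx": 0, "ty": -0.15, "tz": 0, "wx": 0, "wy": 0, "wz": 0}
    - {"tx": 0, "ty": -0.18, "tz": 0, "wx": 0, "wy": 0, "wz": 0}
    - {"tx": 0, "ty": -0.21, "tz": 0, "wx": 0, "wy": 0, "wz": 0}
    - {"tx": 0, "ty": -0.24, "tz": 0, "wx": 0, "wy": 0, "wz": 0}

```text
time_s: 11.5
ee_pos: [0.4639, 0.1042, 0.0542]
eef_rot: [0.999, -0.044, 0.0, -0.0]
wrist_force: [-0.1, -0.7, -3.0]
grip_width: 0.0219
```

```bash
python3 look.py a4
```

```text
t 11.5 w 0.0219 F [-0.1 -0.7 -3. ] ee [0.4639 0.1042 0.0542] slab [-0.0459  0.1106]
side [343. 192.] 63 x [0.023 0.041] y [-0.088 -0.041] z [0.03  0.044]
side [326. 232.] 427 x [-0.104  0.014] y [0.094 0.129] z [0.041 0.07 ]
side [307. 249.] 869 x [-0.123  0.027] y [0.127 0.22 ] z [0.001 0.051]
scene [333. 156.] 552 x [-0.082  0.029] y [0.093 0.216] z [0.005 0.07 ]
scene [319. 197.] 283 x [0.021 0.08 ] y [-0.006  0.056] z [0.032 0.049]
scene [295. 219.] 348 x [0.024 0.084] y [-0.088 -0.037] z [0.029 0.048]
```

View pics/a4.png

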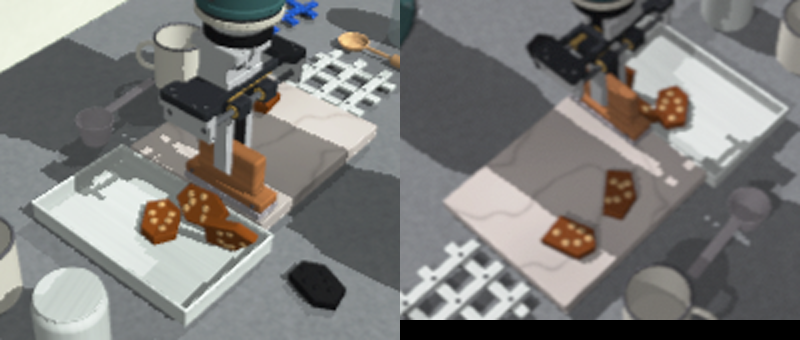

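Pieces 1, 2 and 4 are over the edge and tipping into the tin (side picture (160,220), (203,203), (232,235)). A last bit pushes them well clear of the edge.

Request:
move_arm:
  steps:
    - {"tx": 0, "ty": -0.02, "tz": 0, "wx": 0, "wy": 0, "wz": 0}
    - {"tx": 0, "ty": -0.05, "tz": 0, "wx": 0, "wy": 0, "wz": 0}
    - {"tx": 0, "ty": -0.08, "tz": 0, "wx": 0, "wy": 0, "wz": 0}
    - {"tx": 0, "ty": -0.11, "tz": 0, "wx": 0, "wy": 0, "wz": 0}
    - {"tx": 0, "ty": -0.14, "tz": 0, "wx": 0, "wy": 0, "wz": 0}
    - {"tx": 0, "ty": -0.14, "tz": 0, "wx": 0, "wy": 0, "wz": 0}
    - {"tx": 0, "ty": -0.14, "tz": 0, "wx": 0, "wy": 0, "wz": 0}
    - {"tx": 0, "ty": -0.14, "tz": 0, "wx": 0, "wy": 0, "wz": 0}

```text
time_s: 12.4
ee_pos: [0.4663, 0.1313, 0.0541]
eef_rot: [0.999, -0.044, -0.0, 0.0]
wrist_force: [0.2, 0.5, -3.4]
grip_width: 0.0219
```

```bash
python3 look.py a5; python3 -c "
from h import *
p=fromslab(.053,-.150)
plan([*p,.120],-.087)"
```

```text
t 12.4 w 0.0219 F [ 0.2  0.5 -3.4] ee [0.4663 0.1313 0.0541] slab [-0.0459  0.1378]
side [344. 190.] 76 x [0.023 0.044] y [-0.087 -0.043] z [0.03  0.045]
side [319. 238.] 443 x [-0.104  0.014] y [0.123 0.156] z [0.04 0.07]
side [302. 259.] 969 x [-0.124  0.029] y [0.151 0.244] z [0.002 0.038]
scene [340. 151.] 527 x [-0.082  0.032] y [0.12  0.241] z [0.003 0.069]
scene [319. 197.] 284 x [0.022 0.08 ] y [-0.005  0.055] z [0.031 0.048]
scene [295. 219.] 349 x [0.023 0.085] y [-0.087 -0.036] z [0.03  0.049]
t 12.5 ee [0.4663 0.1312 0.0541] yaw -0.0877 -> t [ 0.495  1.439 -0.329] w [ 0.     0.    -0.001] dist 0.311
```

View pics/a5.png

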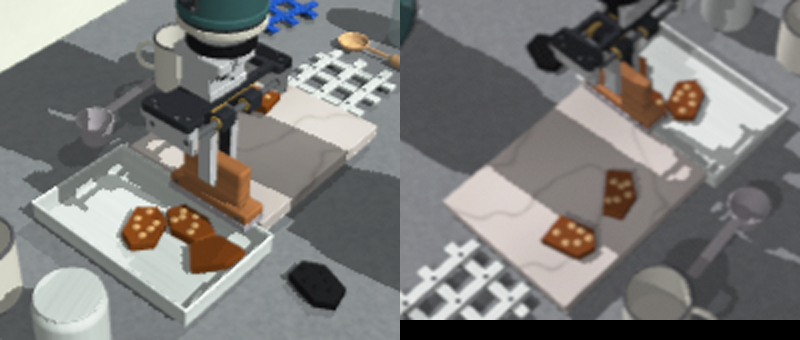

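Three pieces lie in the tin (side picture (145,228), (190,222), (217,253)). I lift and go over to the right lane.

Request:
move_arm:
  steps:
    - {"tx": 0, "ty": 0, "tz": -0.1, "wx": 0, "wy": 0, "wz": 0}
    - {"tx": 0, "ty": 0, "tz": -0.25, "wx": 0, "wy": 0, "wz": 0}
    - {"tx": 0.06, "ty": 0.12, "tz": -0.33, "wx": 0, "wy": 0, "wz": 0}
    - {"tx": 0.14, "ty": 0.3, "tz": -0.33, "wx": 0, "wy": 0, "wz": 0}
    - {"tx": 0.22, "ty": 0.5, "tz": -0.33, "wx": 0, "wy": 0, "wz": 0}
    - {"tx": 0.3, "ty": 0.7, "tz": -0.33, "wx": 0, "wy": 0, "wz": 0}
    - {"tx": 0.38, "ty": 0.9, "tz": -0.33, "wx": 0, "wy": 0, "wz": 0}
    - {"tx": 0.43, "ty": 1.0, "tz": -0.33, "wx": 0, "wy": 0, "wz": 0}

```text
time_s: 13.3
ee_pos: [0.5347, -0.0795, 0.1201]
eef_rot: [0.999, -0.046, -0.0, 0.001]
wrist_force: [-0.1, 0.6, -4.4]
grip_width: 0.0218
```

```bash
python3 -c "
from h import *
p=fromslab(.053,-.150)
plan([*p,.120],-.087)"; python3 look.py a6
```

```text
t 13.3 ee [ 0.5347 -0.0795  0.1201] yaw -0.0912 -> t [0.064 0.419 0.001] w [ 0.001 -0.    -0.004] dist 0.085
t 13.3 w 0.0218 F [-0.1  0.6 -4.4] ee [ 0.5347 -0.0795  0.1201] slab [ 0.0406 -0.0662]
side [337. 189.] 214 x [0.024 0.081] y [-0.087 -0.033] z [0.028 0.047]
side [317. 203.] 188 x [0.018 0.076] y [-0.003  0.058] z [0.031 0.045]
side [302. 259.] 963 x [-0.123  0.03 ] y [0.151 0.245] z [0.002 0.04 ]
scene [336. 145.] 744 x [-0.123  0.032] y [0.151 0.239] z [0.002 0.038]
scene [319. 197.] 283 x [0.023 0.08 ] y [-0.006  0.055] z [0.031 0.049]
scene [292. 222.] 135 x [0.029 0.085] y [-0.088 -0.05 ] z [0.033 0.048]
```

View pics/a6.png

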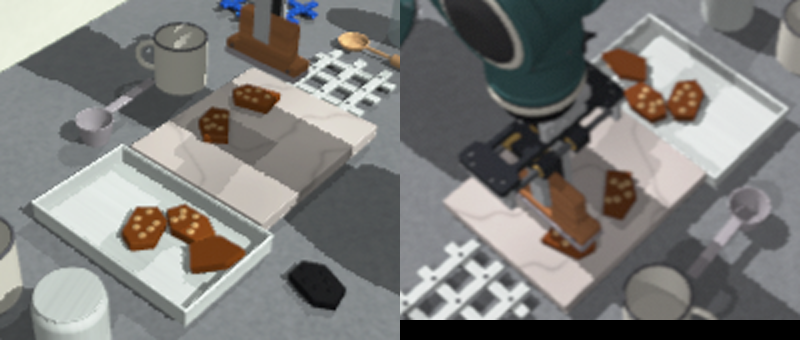

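Request:
move_arm:
  steps:
    - {"tx": 0.02, "ty": 0.12, "tz": 0, "wx": 0, "wy": 0, "wz": 0}
    - {"tx": 0.04, "ty": 0.26, "tz": 0, "wx": 0, "wy": 0, "wz": 0}
    - {"tx": 0.06, "ty": 0.38, "tz": 0, "wx": 0, "wy": 0, "wz": 0}
    - {"tx": 0.064, "ty": 0.43, "tz": 0.05, "wx": 0, "wy": 0, "wz": 0}
    - {"tx": 0.064, "ty": 0.43, "tz": 0.15, "wx": 0, "wy": 0, "wz": 0}
    - {"tx": 0.064, "ty": 0.43, "tz": 0.25, "wx": 0, "wy": 0, "wz": 0}
    - {"tx": 0.064, "ty": 0.43, "tz": 0.28, "wx": 0, "wy": 0, "wz": 0}
    - {"tx": 0.064, "ty": 0.43, "tz": 0.28, "wx": 0, "wy": 0, "wz": 0}

```text
time_s: 14.2
ee_pos: [0.5391, -0.161, 0.0633]
eef_rot: [0.999, -0.043, -0.001, -0.0]
wrist_force: [-0.2, -0.3, -3.4]
grip_width: 0.0217
```

```bash
python3 -c "
from h import *
p=fromslab(.053,-.150)
plan([*p,.0545],-.087)"; python3 look.py a7
```

```text
t 14.2 ee [ 0.5391 -0.161   0.0633] yaw -0.0865 -> t [0.004 0.015 0.044] w [-0.001  0.002  0.001] dist 0.009
t 14.2 w 0.0217 F [-0.2 -0.3 -3.4] ee [ 0.5391 -0.161   0.0633] slab [ 0.0521 -0.1471]
side [354. 172.] 138 x [-0.005  0.107] y [-0.135 -0.127] z [0.052 0.07 ]
side [337. 189.] 203 x [0.022 0.083] y [-0.087 -0.032] z [0.029 0.045]
side [317. 203.] 188 x [0.019 0.076] y [-0.004  0.06 ] z [0.03  0.046]
side [302. 259.] 967 x [-0.123  0.029] y [0.152 0.245] z [0.002 0.037]
scene [336. 145.] 742 x [-0.122  0.032] y [0.15 0.24] z [0.003 0.038]
scene [319. 197.] 284 x [0.023 0.079] y [-0.007  0.055] z [0.032 0.048]
scene [295. 219.] 344 x [0.023 0.085] y [-0.086 -0.035] z [0.031 0.049]
```

View pics/a7.png

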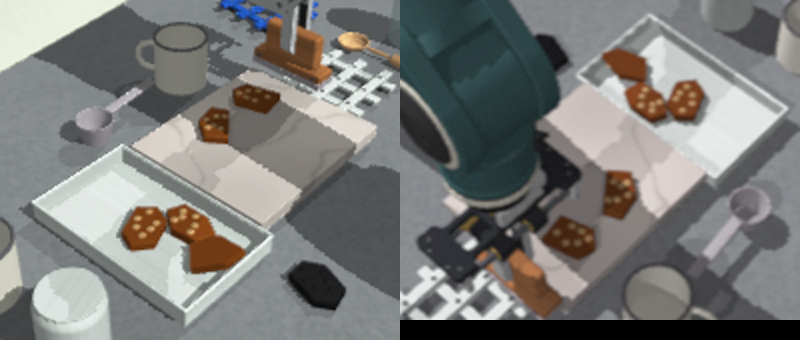

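The scraper is behind piece 5 (side picture, scraper at (292,52)), and its span of -8 to 112 mm across the slab covers pieces 5 and 3. I lower it and push.

Request:
move_arm:
  steps:
    - {"tx": 0, "ty": 0, "tz": 0.03, "wx": 0, "wy": 0, "wz": 0}
    - {"tx": 0, "ty": -0.02, "tz": 0.045, "wx": 0, "wy": 0, "wz": 0}
    - {"tx": 0, "ty": -0.08, "tz": 0.045, "wx": 0, "wy": 0, "wz": 0}
    - {"tx": 0, "ty": -0.15, "tz": 0.045, "wx": 0, "wy": 0, "wz": 0}
    - {"tx": 0, "ty": -0.21, "tz": 0.045, "wx": 0, "wy": 0, "wz": 0}
    - {"tx": 0, "ty": -0.27, "tz": 0.045, "wx": 0, "wy": 0, "wz": 0}
    - {"tx": 0, "ty": -0.33, "tz": 0.045, "wx": 0, "wy": 0, "wz": 0}
    - {"tx": 0, "ty": -0.39, "tz": 0.045, "wx": 0, "wy": 0, "wz": 0}

```text
time_s: 15.1
ee_pos: [0.5467, -0.0833, 0.0552]
eef_rot: [0.999, -0.044, 0.0, 0.0]
wrist_force: [-0.7, -0.9, -2.8]
grip_width: 0.0213
```

Request:
move_arm:
  steps:
    - {"tx": 0, "ty": -0.06, "tz": 0, "wx": 0, "wy": 0, "wz": 0}
    - {"tx": 0, "ty": -0.12, "tz": 0, "wx": 0, "wy": 0, "wz": 0}
    - {"tx": 0, "ty": -0.18, "tz": 0, "wx": 0, "wy": 0, "wz": 0}
    - {"tx": 0, "ty": -0.24, "tz": 0, "wx": 0, "wy": 0, "wz": 0}
    - {"tx": 0, "ty": -0.3, "tz": 0, "wx": 0, "wy": 0, "wz": 0}
    - {"tx": 0, "ty": -0.36, "tz": 0, "wx": 0, "wy": 0, "wz": 0}
    - {"tx": 0, "ty": -0.4, "tz": 0, "wx": 0, "wy": 0, "wz": 0}
    - {"tx": 0, "ty": -0.4, "tz": 0, "wx": 0, "wy": 0, "wz": 0}

```text
time_s: 15.9
ee_pos: [0.5536, -0.0032, 0.0551]
eef_rot: [0.999, -0.043, -0.0, -0.0]
wrist_force: [0.4, -0.1, -3.3]
grip_width: 0.0215
```

```bash
python3 look.py a8
```

```text
t 15.9 w 0.0215 F [ 0.4 -0.1 -3.3] ee [ 0.5536 -0.0032  0.0551] slab [0.0528 0.0115]
side [313. 206.] 825 x [-0.006  0.113] y [-0.003  0.128] z [0.029 0.07 ]
side [302. 259.] 967 x [-0.125  0.029] y [0.152 0.247] z [0.001 0.037]
scene [354. 150.] 188 x [-0.022  0.031] y [0.179 0.238] z [0.007 0.021]
scene [330. 192.] 615 x [0.017 0.114] y [-0.007  0.125] z [0.03 0.07]
```

View pics/a8.png

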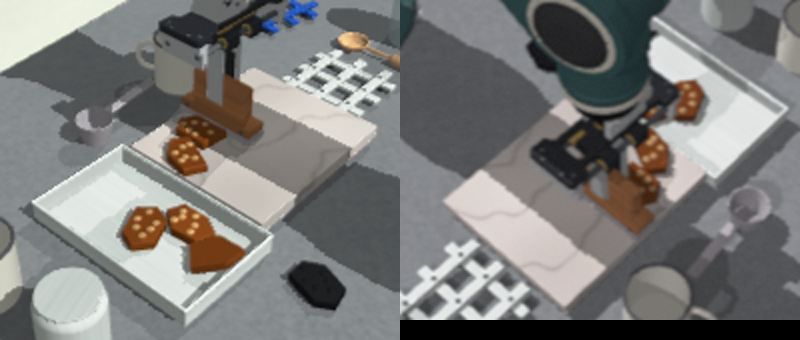

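Both right-lane pieces are being pushed in line toward the tin (side picture (200,130), (187,155)). I continue.

Request:
move_arm:
  steps:
    - {"tx": 0, "ty": -0.04, "tz": 0, "wx": 0, "wy": 0, "wz": 0}
    - {"tx": 0, "ty": -0.08, "tz": 0, "wx": 0, "wy": 0, "wz": 0}
    - {"tx": 0, "ty": -0.12, "tz": 0, "wx": 0, "wy": 0, "wz": 0}
    - {"tx": 0, "ty": -0.16, "tz": 0, "wx": 0, "wy": 0, "wz": 0}
    - {"tx": 0, "ty": -0.2, "tz": 0, "wx": 0, "wy": 0, "wz": 0}
    - {"tx": 0, "ty": -0.24, "tz": 0, "wx": 0, "wy": 0, "wz": 0}
    - {"tx": 0, "ty": -0.28, "tz": 0, "wx": 0, "wy": 0, "wz": 0}
    - {"tx": 0, "ty": -0.32, "tz": 0, "wx": 0, "wy": 0, "wz": 0}

```text
time_s: 16.8
ee_pos: [0.5592, 0.0598, 0.0552]
eef_rot: [0.999, -0.044, -0.0, -0.0]
wrist_force: [-0.6, -0.3, -2.6]
grip_width: 0.0221
```

```bash
python3 look.py a9
```

```text
t 16.8 w 0.0221 F [-0.6 -0.3 -2.6] ee [0.5592 0.0598 0.0552] slab [0.0529 0.0747]
side [299. 218.] 926 x [-0.011  0.114] y [0.059 0.163] z [0.011 0.07 ]
side [302. 259.] 966 x [-0.125  0.03 ] y [0.152 0.246] z [0.002 0.038]
scene [355. 152.] 121 x [0.001 0.032] y [0.179 0.238] z [0.007 0.022]
scene [344. 182.] 402 x [0.027 0.115] y [0.058 0.157] z [0.006 0.07 ]
```

View pics/a9.png

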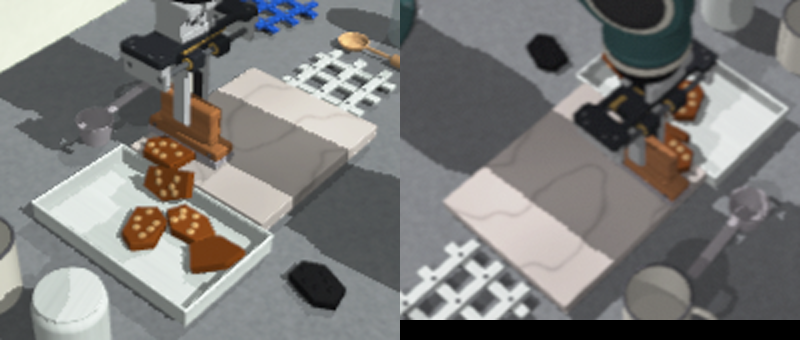

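Request:
move_arm:
  steps:
    - {"tx": 0, "ty": -0.04, "tz": 0, "wx": 0, "wy": 0, "wz": 0}
    - {"tx": 0, "ty": -0.08, "tz": 0, "wx": 0, "wy": 0, "wz": 0}
    - {"tx": 0, "ty": -0.12, "tz": 0, "wx": 0, "wy": 0, "wz": 0}
    - {"tx": 0, "ty": -0.16, "tz": 0, "wx": 0, "wy": 0, "wz": 0}
    - {"tx": 0, "ty": -0.2, "tz": 0, "wx": 0, "wy": 0, "wz": 0}
    - {"tx": 0, "ty": -0.24, "tz": 0, "wx": 0, "wy": 0, "wz": 0}
    - {"tx": 0, "ty": -0.28, "tz": 0, "wx": 0, "wy": 0, "wz": 0}
    - {"tx": 0, "ty": -0.32, "tz": 0, "wx": 0, "wy": 0, "wz": 0}

```text
time_s: 17.7
ee_pos: [0.5648, 0.1235, 0.0551]
eef_rot: [0.999, -0.044, -0.0, -0.0]
wrist_force: [0.2, -0.5, -2.9]
grip_width: 0.0217
```

```bash
python3 look.py a10; python3 -c "
from h import *
p=fromslab(.053,.05)
plan([*p,.120],-.087)"
```

```text
t 17.7 w 0.0217 F [ 0.2 -0.5 -2.9] ee [0.5648 0.1235 0.0551] slab [0.0529 0.1386]
side [289. 220.] 388 x [-0.006  0.113] y [0.123 0.157] z [0.041 0.07 ]
side [295. 252.] 1375 x [-0.125  0.09 ] y [0.141 0.247] z [0.002 0.045]
scene [321. 130.] 169 x [-0.125 -0.077] y [0.174 0.222] z [0.014 0.037]
scene [358. 173.] 255 x [0.032 0.114] y [0.122 0.196] z [0.016 0.07 ]
t 17.8 ee [0.5646 0.1244 0.0551] yaw -0.0859 -> t [ 0.001  0.447 -0.325] w [-0.001  0.     0.001] dist 0.111
```

View pics/a10.png

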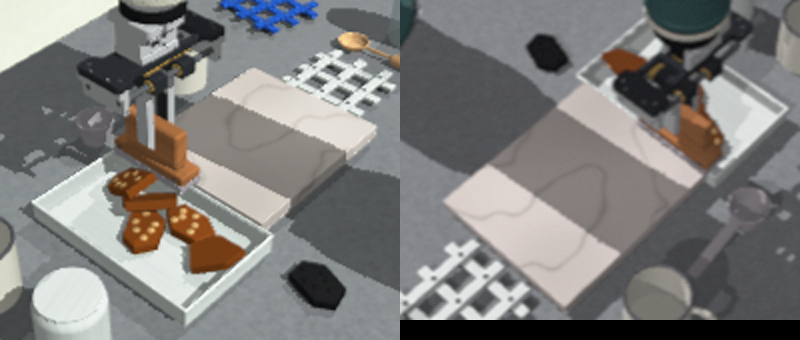

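Piece 3 stands on edge with piece 5 leaning behind it (side picture (150,200), (130,180)). I push a further 30 mm at the same height to topple it and get both off the near wall.

Request:
move_arm:
  steps:
    - {"tx": 0, "ty": -0.02, "tz": 0, "wx": 0, "wy": 0, "wz": 0}
    - {"tx": 0, "ty": -0.04, "tz": 0, "wx": 0, "wy": 0, "wz": 0}
    - {"tx": 0, "ty": -0.06, "tz": 0, "wx": 0, "wy": 0, "wz": 0}
    - {"tx": 0, "ty": -0.08, "tz": 0, "wx": 0, "wy": 0, "wz": 0}
    - {"tx": 0, "ty": -0.1, "tz": 0, "wx": 0, "wy": 0, "wz": 0}
    - {"tx": 0, "ty": -0.12, "tz": 0, "wx": 0, "wy": 0, "wz": 0}
    - {"tx": 0, "ty": -0.14, "tz": 0, "wx": 0, "wy": 0, "wz": 0}
    - {"tx": 0, "ty": -0.15, "tz": 0, "wx": 0, "wy": 0, "wz": 0}

```text
time_s: 18.6
ee_pos: [0.5677, 0.153, 0.0554]
eef_rot: [0.999, -0.044, 0.0, -0.0]
wrist_force: [1.4, -4.3, 2.3]
grip_width: 0.0217
```

```bash
python3 look.py a11; python3 -c "
from h import *
p=fromslab(.053,.03)
plan([*p,.120],-.087)"
```

```text
t 18.6 w 0.0217 F [ 1.4 -4.3  2.3] ee [0.5677 0.153  0.0554] slab [0.0533 0.1683]
side [281. 226.] 385 x [-0.006  0.113] y [0.152 0.188] z [0.041 0.07 ]
side [295. 255.] 1265 x [-0.125  0.09 ] y [0.153 0.249] z [0.002 0.038]
scene [320. 130.] 152 x [-0.125 -0.077] y [0.173 0.216] z [0.017 0.039]
scene [350. 161.] 362 x [-0.067  0.115] y [0.15  0.182] z [0.007 0.069]
t 18.7 ee [0.5677 0.1531 0.0554] yaw -0.0873 -> t [-0.001  0.691 -0.323] w [-0.    -0.001 -0.   ] dist 0.153
```

View pics/a11.png

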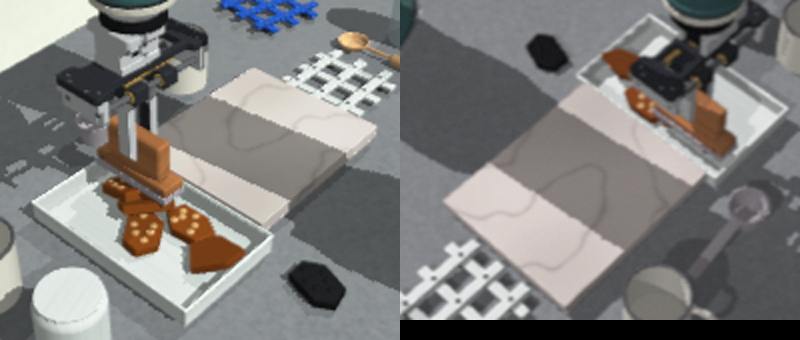

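The sole now bears on the tilted pieces (about 5 N), so I lift straight up and look.

Request:
move_arm:
  steps:
    - {"tx": 0, "ty": 0, "tz": -0.05, "wx": 0, "wy": 0, "wz": 0}
    - {"tx": 0, "ty": 0, "tz": -0.14, "wx": 0, "wy": 0, "wz": 0}
    - {"tx": 0, "ty": 0, "tz": -0.25, "wx": 0, "wy": 0, "wz": 0}
    - {"tx": 0, "ty": 0.1, "tz": -0.33, "wx": 0, "wy": 0, "wz": 0}
    - {"tx": 0, "ty": 0.28, "tz": -0.33, "wx": 0, "wy": 0, "wz": 0}
    - {"tx": 0, "ty": 0.48, "tz": -0.33, "wx": 0, "wy": 0, "wz": 0}
    - {"tx": 0, "ty": 0.65, "tz": -0.33, "wx": 0, "wy": 0, "wz": 0}
    - {"tx": 0, "ty": 0.7, "tz": -0.33, "wx": 0, "wy": 0, "wz": 0}

```text
time_s: 19.5
ee_pos: [0.5545, 0.0095, 0.1216]
eef_rot: [0.999, -0.046, -0.0, 0.0]
wrist_force: [-0.4, 0.3, -2.1]
grip_width: 0.0216
```

```bash
python3 look.py a12
python3 - <<'E'
from h import *
from bench import env
c=env.read_camera("side"); d=env.read_camera("scene")
a=cv2.resize(c["image"][200:310,220:355],None,fx=5.9,fy=5.4,interpolation=cv2.INTER_CUBIC)
b=cv2.resize(d["image"][100:200,290:410],None,fx=6,fy=6,interpolation=cv2.INTER_CUBIC)
cv2.imwrite("pics/s12.png",a[:,:,::-1]); cv2.imwrite("pics/c12.png",b[:,:,::-1])
E
```

```text
t 19.5 w 0.0216 F [-0.4  0.3 -2.1] ee [0.5545 0.0095 0.1216] slab [0.0526 0.0241]
side [295. 253.] 1370 x [-0.124  0.089] y [0.151 0.248] z [0.002 0.038]
scene [353. 157.] 773 x [-0.039  0.093] y [0.151 0.246] z [0.008 0.038]
```

View pics/s12.png

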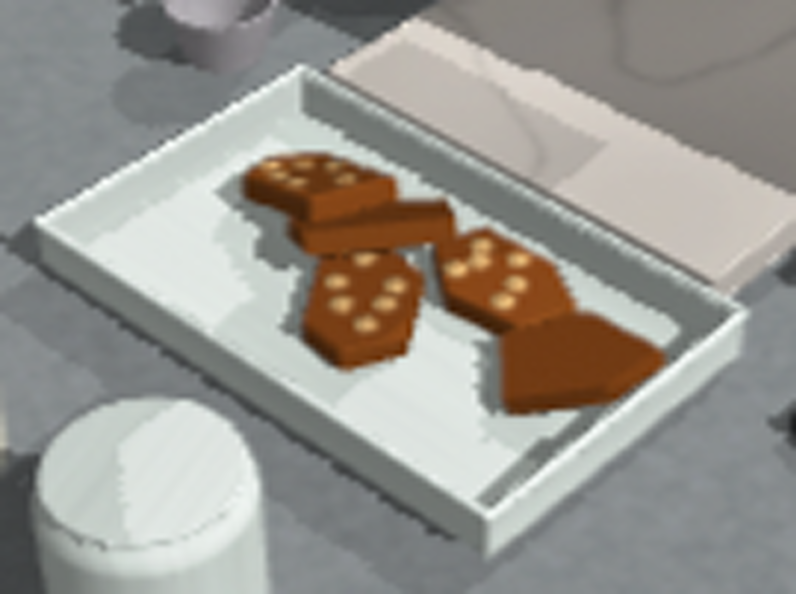

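View pics/c12.png

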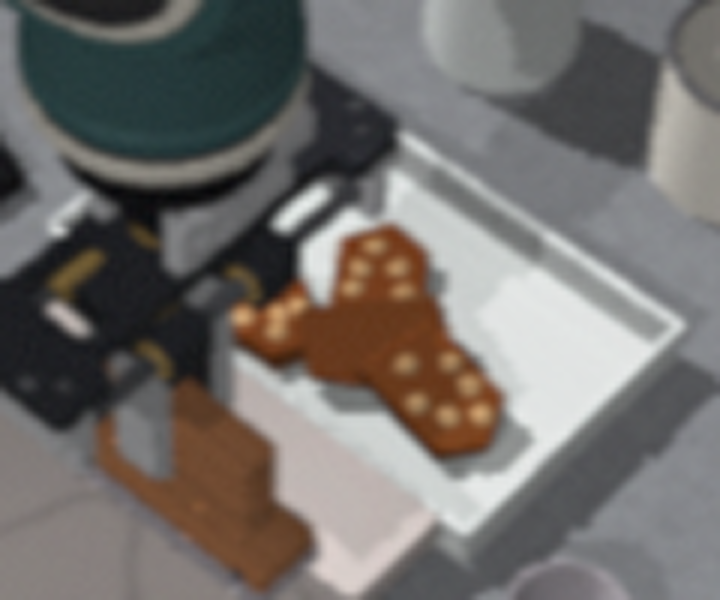

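All five pieces lie in the tin. Their edges lie at y = 151–248 mm in the slab frame, where the tin's inner near wall is at 136 mm. Tops are at 38 mm or below, nothing touches the slab, and the tin corners have not moved. Next I carry the scraper back to the trivet.

```bash
python3 -c "
from h import *
p=fromslab(0,-.208); print(p)
plan([*p,.120],-.087)"
```

```text
[ 0.48192682 -0.21721332]
t 19.7 ee [0.5552 0.0147 0.1214] yaw -0.0865 -> t [-0.265  1.187  0.006] w [-0.001  0.     0.001] dist 0.243
```

Request:
move_arm:
  steps:
    - {"tx": -0.02, "ty": 0.08, "tz": 0, "wx": 0, "wy": 0, "wz": 0}
    - {"tx": -0.06, "ty": 0.23, "tz": 0, "wx": 0, "wy": 0, "wz": 0}
    - {"tx": -0.1, "ty": 0.41, "tz": 0, "wx": 0, "wy": 0, "wz": 0}
    - {"tx": -0.14, "ty": 0.59, "tz": 0, "wx": 0, "wy": 0, "wz": 0}
    - {"tx": -0.18, "ty": 0.76, "tz": 0, "wx": 0, "wy": 0, "wz": 0}
    - {"tx": -0.22, "ty": 0.9, "tz": 0, "wx": 0, "wy": 0, "wz": 0}
    - {"tx": -0.24, "ty": 0.98, "tz": 0, "wx": 0, "wy": 0, "wz": 0}
    - {"tx": -0.25, "ty": 1.0, "tz": 0, "wx": 0, "wy": 0, "wz": 0}

```text
time_s: 20.5
ee_pos: [0.4878, -0.1819, 0.1212]
eef_rot: [0.999, -0.044, -0.0, -0.0]
wrist_force: [0.8, 0.0, -2.5]
grip_width: 0.0215
```

```bash
python3 -c "
from h import *
p=fromslab(0,-.208); print(p)
plan([*p,.060],-.087)"
```

```text
[ 0.48192682 -0.21721332]
t 20.5 ee [ 0.4878 -0.1819  0.1212] yaw -0.0878 -> t [-0.014  0.179  0.306] w [-0.     0.    -0.001] dist 0.071
```

Request:
move_arm:
  steps:
    - {"tx": -0.01, "ty": 0.08, "tz": 0, "wx": 0, "wy": 0, "wz": 0}
    - {"tx": -0.014, "ty": 0.16, "tz": 0, "wx": 0, "wy": 0, "wz": 0}
    - {"tx": -0.014, "ty": 0.175, "tz": 0.08, "wx": 0, "wy": 0, "wz": 0}
    - {"tx": -0.014, "ty": 0.175, "tz": 0.18, "wx": 0, "wy": 0, "wz": 0}
    - {"tx": -0.014, "ty": 0.175, "tz": 0.27, "wx": 0, "wy": 0, "wz": 0}
    - {"tx": -0.014, "ty": 0.175, "tz": 0.306, "wx": 0, "wy": 0, "wz": 0}
    - {"tx": -0.014, "ty": 0.175, "tz": 0.306, "wx": 0, "wy": 0, "wz": 0}
    - {"tx": -0.014, "ty": 0.175, "tz": 0.306, "wx": 0, "wy": 0, "wz": 0}

```text
time_s: 21.3
ee_pos: [0.4828, -0.2156, 0.0606]
eef_rot: [0.999, -0.043, 0.0, -0.0]
wrist_force: [-0.2, -0.2, -3.0]
grip_width: 0.0216
```

Run:
```python
from h import *
from bench import env
p=fromslab(0,-.208)
plan([*p,.0415],-.087)
s=env.observe(); c=env.read_camera("wrist"); t,P=wcloud(c,s); h=cv2.cvtColor(c["image"],cv2.COLOR_RGB2HSV)
cv2.imwrite("pics/w13.png",c["image"][:,:,::-1])
```

```text
t 21.3 ee [ 0.4828 -0.2156  0.0606] yaw -0.0864 -> t [-0.004  0.008  0.095] w [-0.    -0.001  0.001] dist 0.019
```

View pics/w13.png

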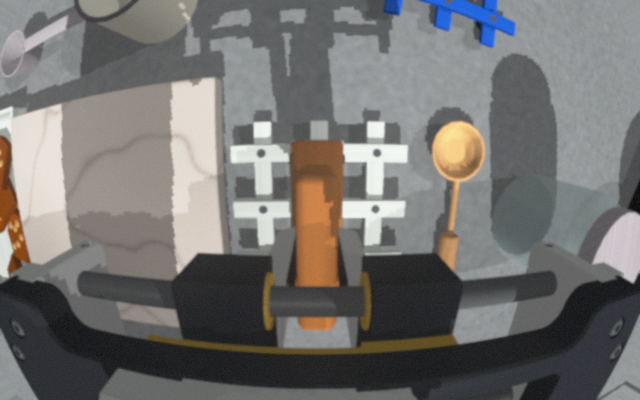

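The scraper (column 318) is centred over the trivet and square to its upper bars, so I lower it onto them.

Request:
move_arm:
  steps:
    - {"tx": 0, "ty": 0, "tz": 0.03, "wx": 0, "wy": 0, "wz": 0}
    - {"tx": 0, "ty": 0, "tz": 0.06, "wx": 0, "wy": 0, "wz": 0}
    - {"tx": 0, "ty": 0, "tz": 0.08, "wx": 0, "wy": 0, "wz": 0}
    - {"tx": 0, "ty": 0, "tz": 0.09, "wx": 0, "wy": 0, "wz": 0}
    - {"tx": 0, "ty": 0, "tz": 0.095, "wx": 0, "wy": 0, "wz": 0}
    - {"tx": 0, "ty": 0, "tz": 0.098, "wx": 0, "wy": 0, "wz": 0}
    - {"tx": 0, "ty": 0, "tz": 0.098, "wx": 0, "wy": 0, "wz": 0}
    - {"tx": 0, "ty": 0, "tz": 0.098, "wx": 0, "wy": 0, "wz": 0}

```text
time_s: 22.15
ee_pos: [0.4818, -0.2162, 0.0412]
eef_rot: [0.999, -0.044, -0.0, -0.0]
wrist_force: [-9.7, 4.6, 19.1]
grip_width: 0.0214
```

```bash
python3 look.py a14
```

```text
t 22.15 w 0.0214 F [-9.7  4.6 19.1] ee [ 0.4818 -0.2162  0.0412] slab [-2.00e-04 -2.07e-01]
side [295. 253.] 1380 x [-0.124  0.087] y [0.152 0.251] z [0.    0.039]
scene [344. 151.] 1138 x [-0.124  0.094] y [0.15  0.246] z [0.002 0.04 ]
```

It is resting on the bars with about 22 N of contact. I ease up 0.6 mm and open.

Request:
move_arm:
  steps:
    - {"tx": 0, "ty": 0, "tz": -0.003, "wx": 0, "wy": 0, "wz": 0}
    - {"tx": 0, "ty": 0, "tz": -0.003, "wx": 0, "wy": 0, "wz": 0}
    - {"tx": 0, "ty": 0, "tz": -0.003, "wx": 0, "wy": 0, "wz": 0}
    - {"tx": 0, "ty": 0, "tz": -0.003, "wx": 0, "wy": 0, "wz": 0}
    - {"tx": 0, "ty": 0, "tz": -0.003, "wx": 0, "wy": 0, "wz": 0}
    - {"tx": 0, "ty": 0, "tz": -0.003, "wx": 0, "wy": 0, "wz": 0}
    - {"tx": 0, "ty": 0, "tz": -0.003, "wx": 0, "wy": 0, "wz": 0}
    - {"tx": 0, "ty": 0, "tz": -0.003, "wx": 0, "wy": 0, "wz": 0}
  gripper: 0.6

```text
time_s: 23.05
ee_pos: [0.482, -0.2162, 0.0409]
eef_rot: [0.999, -0.044, -0.0, -0.0]
wrist_force: [0.1, 0.9, -0.2]
grip_width: 0.0564
```

Request:
move_arm:
  steps:
    - {"tx": 0, "ty": 0, "tz": -0.04, "wx": 0, "wy": 0, "wz": 0}
    - {"tx": 0, "ty": 0, "tz": -0.1, "wx": 0, "wy": 0, "wz": 0}
    - {"tx": 0, "ty": 0, "tz": -0.2, "wx": 0, "wy": 0, "wz": 0}
    - {"tx": 0, "ty": 0, "tz": -0.32, "wx": 0, "wy": 0, "wz": 0}
    - {"tx": 0, "ty": 0, "tz": -0.46, "wx": 0, "wy": 0, "wz": 0}
    - {"tx": 0, "ty": 0, "tz": -0.6, "wx": 0, "wy": 0, "wz": 0}
    - {"tx": 0, "ty": 0, "tz": -0.68, "wx": 0, "wy": 0, "wz": 0}
    - {"tx": 0, "ty": 0, "tz": -0.7, "wx": 0, "wy": 0, "wz": 0}

```text
time_s: 23.85
ee_pos: [0.4829, -0.2166, 0.1838]
eef_rot: [0.999, -0.044, 0.002, 0.001]
wrist_force: [0.3, 1.0, -0.9]
grip_width: 0.0564
```

```bash
python3 look.py a15
python3 - <<'E'
from h import *
from bench import env
for n in("side","scene","wrist"):
  s=env.observe(); c=env.read_camera(n); P=cloud(c) if n!="wrist" else wcloud(c,s)[1]; h=cv2.cvtColor(c["image"],cv2.COLOR_RGB2HSV); q=toslab(P)
  m=(h[...,0]<16)&(h[...,1]>90)&(np.abs(q[...,0])<.09)&(np.abs(q[...,1]+.208)<.06)&(P[...,2]>.015)&(P[...,2]<.11)
  for lo,hi in((.036,.047),(.084,.1)):
    k=m&(P[...,2]>lo)&(P[...,2]<hi)
    if k.sum()>20: r=cv2.minAreaRect((q[k]*1000).astype(np.float32)); print(n,lo,k.sum(),[np.round(x,1) for x in r],"z",np.round(np.median(P[k][:,2]),4))
  if n!="wrist":
    im=c["image"]; cv2.imwrite(f"pics/{n}16.png",im[:,:,::-1])
E
```

```text
t 23.85 w 0.0564 F [ 0.3  1.  -0.9] ee [ 0.4829 -0.2166  0.1838] slab [ 0.0009 -0.2073]
side [295. 253.] 1376 x [-0.123  0.089] y [0.153 0.249] z [0.002 0.038]
scene [344. 150.] 1136 x [-0.124  0.093] y [0.151 0.246] z [0.003 0.039]
side 0.036 184 [array([  -0.5, -204.9]), array([ 35.6, 114.7]), np.float64(89.9)] z 0.0417
side 0.084 169 [array([-2.000e-01, -2.056e+02]), array([24.3, 88.2]), np.float64(88.8)] z 0.0916
scene 0.036 249 [array([   1.1, -207.3]), array([ 32.3, 120.6]), np.float64(89.6)] z 0.0412
scene 0.084 322 [array([   1.7, -206.9]), array([89.2, 21.3]), np.float64(0.2)] z 0.0922
wrist 0.036 1053 [array([   1.9, -207.9]), array([ 33.3, 117.8]), np.float64(89.6)] z 0.0416
wrist 0.084 2030 [array([   1.9, -207.5]), array([21.8, 89.2]), np.float64(89.6)] z 0.0924
```

View pics/side16.png

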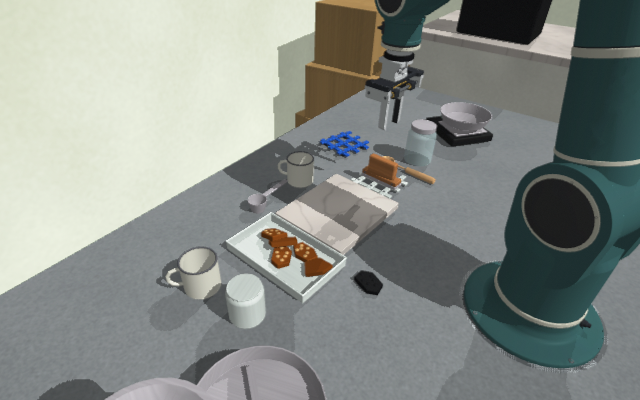

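View pics/scene16.png

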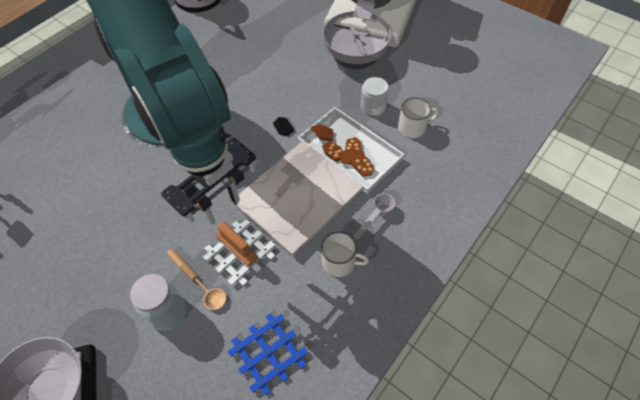

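Run:
```python
from h import *
from bench import env
for n in("scene","side"):
  c=env.read_camera(n); P=cloud(c); h=cv2.cvtColor(c["image"],cv2.COLOR_RGB2HSV); q=toslab(P)
  m=(h[...,0]<16)&(h[...,1]>100)&(P[...,2]<.07)&(q[...,0]<-.06)&(q[...,0]>-.14)&(q[...,1]>.14)&(q[...,1]<.3)
  print(n,m.sum(),np.round(q[m].mean(0),3),np.round(P[m][:,2].mean(),3), np.round([np.percentile(q[m][:,0],[2,98]),np.percentile(q[m][:,1],[2,98])],3).tolist())
  # tin outer rim by bright low-sat pixels
  t=(P[...,2]>.018)&(P[...,2]<.03)&(h[...,1]<30)&(np.abs(q[...,0])<.15)&(q[...,1]>.132)&(q[...,1]<.31)
  print(" tin rim x",np.round(np.percentile(q[t][:,0],[.5,99.5]),3),"y",np.round(np.percentile(q[t][:,1],[.5,99.5]),3))
c=env.read_camera("scene")
cv2.imwrite("pics/fin.png",cv2.resize(c["image"][100:200,290:410],None,fx=6,fy=6,interpolation=cv2.INTER_CUBIC)[:,:,::-1])
```

```text
scene 250 [-0.09   0.192] 0.024 [[-0.118, -0.062], [0.168, 0.217]]
 tin rim x [-0.13   0.124] y [0.132 0.287]
side 402 [-0.094  0.197] 0.023 [[-0.121, -0.062], [0.171, 0.222]]
 tin rim x [-0.129  0.125] y [0.132 0.285]
```

View pics/fin.png

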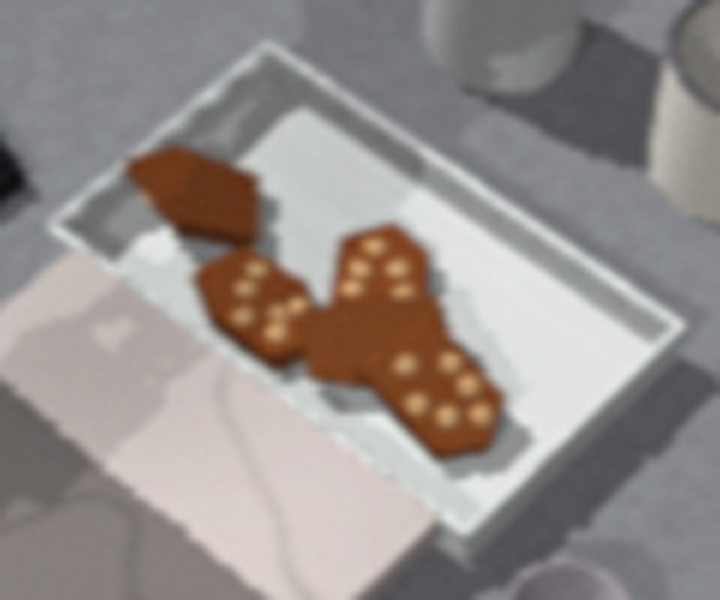

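All five pieces are in the tin and clear of the slab. The scraper stands on the trivet and the gripper is clear of everything, so I hand in the job.

```bash
python3 -c "
from bench import env
print(env.observe()['joint_vel'].round(3)); print(env.job_done())"
```

```text
[ 0.002 -0.003 -0.001 -0.002 -0.002  0.001 -0.001]
the job is handed in; nothing more can be done
None
```

I pushed all five pieces of brittle off the slab into the tin with the scraper, three in the left lane and two in the right. I then stood the scraper back on the trivet and handed in at about 24 s of the 58 s. The hand-in reports no verdict.

**Last checks:**
- **Pieces:** all five are inside the tin, with their nearest edges about 15 mm clear of its slab-side inner wall and nothing on the slab. Their highest points are at about 39 mm. Two pieces ended face down. One of these leans on the tin's end wall with its centre about 92 mm from the tin's centre (limit 118 mm), and the other rests on its neighbours.
- **Scraper:** upright on its sole, within 4 mm of the trivet's centre, and square to its bars. All three cameras agree on this.
- **Tin and other items:** the tin is where it was to within a few millimetres. The mugs, jar, caddy, scoop and spoon look unmoved in the before and after pictures; I did not measure them.

**What went wrong or disagreed:**
- **First grasp:** it closed on nothing and rested on top of the grip with about 9.5 N. The wrist camera showed the fingertips 16 mm behind the reported TCP, while the interface text says 19 mm ahead. I worked with that 35 mm correction and the second grasp held.
- **Contact forces:** the final push pressed on the pieces in the tin with about 5 N. Setting the scraper down pressed on the trivet with about 22 N, which I eased before opening the gripper.

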